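# Seat a tube block in the dry-block heater and start it

## Task

Seat the aluminium tube block in the well of the dry-block heater: it only goes in corner first, tipped with one end against the sprung contact plate at the rear, and is then rocked down until it sits flat and fully home on the floor of the well; let go of it there. Do not force it: feel for the walls and keep every push light, never above about 3 kg. Once the block is home, and not before, press the green start key on the heater fully down and let it spring back; leave the other things on the bench as they are.

Things in the scene. Friction and masses are not known exactly. Their poses are not given: they have to be found in the camera images.
- block_grip (a point): Centre of the black lifting bar (64 long, 12 thick, 18 high) on the loose aluminium tube block (90 long x 56 wide x 40 high, about 0.4 kg, small bores in its top). This point is 64 mm above the block's underside, 24 above its top, over its middle. x along bar and block, z up. The block is the same either way round (half turn about z).
- heater: White dry-block heater, fixed to the bench, 210 x 132 mm, deck 64 mm high. Origin on the bench under its middle; x points from the control panel (front) to the rear, z up. With the block fully home, its underside lies on the well's floor, its top 10 mm above the rim, block_grip at heater z = 100 mm, x 22 to 32 mm.
- well_mid (a point): Nominal middle of the heater's open well at rim height (heater x 30, z 66 mm). Well: 96 mm long (x), 58 wide (y), 30 deep, flat floor, walls 8 thick. It hangs in insulation: the true middle is off by up to 6 mm in y and 5 in x, differently each time and not measured (feel for the walls), but square to the heater.
- plate_top (a point): Nominal middle of the top front edge of the sprung brass contact plate at the rear (+x) end of the well, 3 mm below the rim; it shifts with the well. Plate 50 wide, square-edged, stands 10 mm into the well, so 86 mm are free: the block cannot go straight down. Pushed to +x it takes 4.5 N at first, 0.9 N more per mm, and stops at 8 mm; damped.
- start_key (a joint): Green round start key, 20 mm across, on the heater's deck at the front left. Value in m: 0 released, 0.004 fully down; springs back; about 1.8 N to start, 4.6 N to bottom.
- key_top (a point): Centre of the top face of the start key, 7 mm above the heater's deck, at heater x = -70 mm, y = +34 mm; the key moves straight down.
- tube_mid (a point): Centre (54 mm up) of a loose standing capped centrifuge tube with pale liquid, 34 mm across the cap, 108 mm tall: leave alone. It stands in front of the fixed bench centrifuge, a box 270 mm tall at x > 0.50, y -0.25 to 0.04 m; the fixed incubator, 610 mm tall, is at x > 0.47, y > 0.24 m.
- beaker_mid (a point): Centre (35 mm up) of a loose glass beaker, 55 mm across, 70 mm tall, beside the heater: leave alone.
- dish_mid (a point): Centre of a loose covered culture dish, 55 mm across, 12 mm high: leave alone.
- forceps_mid (a point): Centre of loose steel forceps lying on the bench, 127 mm long (own y), 14 mm wide, 9 mm high: leave alone.
Mind the look-alikes: they are no part of the job. What is shaped like the part that bears block_grip but turquoise is not meant.

How it is judged:
On the way, in this order (a step that is already met when the one before it is completed fails the run):
1. the block is fully home in the well, flat, and let go (z of block_grip in the frame of heater below 0.1018 m and x of block_grip in the frame of heater between 0.018 and 0.038 m and y of block_grip in the frame of heater between -0.009 and 0.009 m and angle between the z axis of block_grip and the z axis of heater, either way round below 0.025 rad and contact force between the fingers and block below 0.1 N), for 0.2 s.
2. the start key is pressed down with the block home (z of block_grip in the frame of heater below 0.1018 m and x of block_grip in the frame of heater between 0.018 and 0.038 m and y of block_grip in the frame of heater between -0.009 and 0.009 m and angle between the z axis of block_grip and the z axis of heater, either way round below 0.025 rad and value of joint start_key above 0.003 m), for 0.05 s.
At the end, for the whole second after the job is handed in: The block lies flat on the floor of the well (block_grip under 101.8 mm above the heater's underside, heater x 18 to 38 mm, y within 9 mm, tilt under 0.025 rad), at rest and let go; the start key was pressed 3 mm or more with the block home, and has sprung back (all of step 1 and linear speed of block below 0.01 m/s and value of joint start_key below 0.001 m); the robot touches nothing.
It fails at once if the block is forced against the heater (more than 35 N) (contact force between block and heater above 35 N).
It fails at once if the start key is pressed before the block is home (value of joint start_key above 0.002 m and not (z of block_grip in the frame of heater below 0.1018 m and x of block_grip in the frame of heater between 0.018 and 0.038 m and y of block_grip in the frame of heater between -0.009 and 0.009 m and angle between the z axis of block_grip and the z axis of heater, either way round below 0.025 rad)).
It fails at once if a bystander (tube, beaker, dish, forceps) is shoved more than 25 mm or knocked over (distance of any of tube_mid, beaker_mid, dish_mid, forceps_mid from where it was at the start of the episode above 0.025 m or angle between any of tube_mid, beaker_mid, dish_mid, forceps_mid's own z axis and vertical above 0.4 rad).
It also fails if it takes over 72 s, if anything falls off the work surface, if the arm or the gripper's body presses on something with over 40 N, if the wrist force passes 120 N, or if a joint passes its speed limit or range.

## Robot

A 6-joint arm with a two-finger parallel gripper is mounted at the origin on a cart in front of the work surface, level with it; the furniture and walls round the work are solid. World frame = base frame: x ahead of the robot, y to its left, z up, the work surface at z = 0. Lengths are in m, angles in rad, forces in N, time in s.
With the tool pointing down it reaches from about 0.375 to 0.9 m from the base axis. Payload 3.1 kg.
Tool frame: the origin (TCP) lies on the centre line of the jaws, within the pads' length; the fingertips stand 25 mm ahead of it and the grasp point (between the pads) lies 6 mm ahead of it; x points along the fingers, y is the direction in which the jaws open and shut, and the axes are right-handed (so a half turn about x gives the same grasp; the last joint's range is limited). The gripper opens to 87 mm and grips with 3 to 60 N. Pads are 19 mm wide; open, the fingers measure 117 mm over their backs; the gripper's body (75 mm by 190 mm) begins 51 mm behind the grasp point.
Start: joints at [1.163, 0.527, 1.433, -0, 1.181, -0.178], TCP at [0.142, 0.609, 0.224] pointing down, gripper open.
Joint ranges: [-3.08, 3.08], [-0.75, 2.2], [0.22, 2.44], [-1.43, 4.57], [0, 2.65], [-2.85, 2.85]. Speed limits (rad/s): [2.79, 2.79, 3.14, 3.14, 3.14, 3.14].

## Interface

Orientations are given as a unit quaternion [x, y, z, w].
In Python, from rig import robot gives the robot as it stands. The module is installed in compiled form; this text tells all that it offers.
- The arm moves only by the tool move_arm, never from a script. Its argument "commands" is a list of rows, each a list of 5 numbers: the gripper's target within -1 to 1 (shut at 1, half-way at 0, fully open at -1), then the shift along the tool's x, y, z in mm, then the turn about the tool's x in degrees. A call has 1 to 8 rows; each row is the pose to reach, as a shift and turn from the pose commanded when the call began, along the tool's axes at that moment; what a row does not reach only later rows make up. A row lasts 1/12 s, in which the tool goes at most 41.7 mm and 7.16 degrees, less where a joint would pass 70% of its speed; a pose out of reach is approached as far as the arm can. A call with a gripper value outside its range is refused whole. The fingers move at their own pace and stop on an object; "newtons" is the grip in N (left out, the last holds). Time passes only in rows, so rows that repeat a pose let the fingers close. It gives the time, the measured TCP pose, the force and the opening at its end, in the units of the state.
- robot.get_obs(): the state, without advancing time (a new reading comes with each control period).
- robot.camera(name): name is "side" or "top" or "wrist"; returns a dict with "image" (384x512x3 uint8, red, green, blue), "fx", "fy", "cx", "cy" (pixels), "distortion" ([k1, k2, p1, p2, k3] as OpenCV has them; the pictures are not rectified), "xyz" and "rotation" of the camera in the world; the wrist camera has in their place "tool_from_camera" (4x4, takes a point from camera to tool coordinates, whose origin is the TCP and whose axes are the tool frame's). Camera axes: x right, y down, z forward; pixel columns grow to the right and rows downward; lengths in m; the calibration is good to about 2 mm. A picture is of the moment at which its call begins: read the wrist's pose just before it. There is no depth.
- robot.hand_in(): hands the job in, once; it reports no verdict.
Trained networks look in a picture, given as the dict that the camera call returned (one of the last four; its "shot" number tells which), for a name from the list of things; names that differ only in an ending like _2 or _b are one class to them, and where a whole thing is asked for, a point or a joint stands for the part that bears it (a point fixed in the world has none). Each returns a list of dicts, best first, with "p" (0 to 1); they miss things now and then, are a little off and sometimes report something else, mostly with a low value. They report only what shows in the picture. A call takes as long as a camera call. They do not tell look-alikes from the thing itself.
- robot.regions_of(picture, name): "pixels" (384x512 bool, what is visible of it) and "bbox" ([left, top, right, bottom] in pixels, round what is visible of it).
The state is a dict: "time": time; "q": joint angles; "joint_velocities": joint speeds; "joint_torque": joint torques, N m; "position": TCP position; "tool_rot": TCP orientation; "ft_force": force on the tool from outside, world axes, zero at the start; "moment": the same for the moment, N m; "grip_width": finger opening in m.
Only numpy, scipy, OpenCV 4.12 (cv2) and the standard library are available. Lean on these libraries where they do the work, as an engineer would, in place of code of your own. Each camera call takes 0.05 s, during which the arm holds its last target.

## Working session

There is one attempt and no reset: what is moved stays moved. The work goes in short steps, Python scripts to look and compute and a tool call to move; the robot and the scene stay as the last step left them, time stands still between calls to the robot, and variables do not carry over. Pictures are saved under pics/ and viewed, and the job is handed in when it is done.

Besides the shell and the picture viewer there is one more tool, called after "Request:" by a JSON object that holds its "name" and its "arguments". move_arm: Moves the arm, as the interface text tells. Its arguments: {"type":"object","properties":{"commands":{"type":"array","items":{"type":"array","items":{"type":"number"}}},"newtons":{"type":"number"}},"required":["commands"]}

```bash
mkdir -p pics
cat > h.py <<'E'
from rig import robot
import numpy as np, cv2
from scipy.spatial.transform import Rotation as R
def snap(n,f):
    c=robot.camera(n); cv2.imwrite('pics/'+f,cv2.cvtColor(c['image'],cv2.COLOR_RGB2BGR)); return c
def ray(c,uv,o=None):
    K=np.array([[c['fx'],0,c['cx']],[0,c['fy'],c['cy']],[0,0,1.]])
    n=cv2.undistortPoints(np.array([[uv]],float),K,np.array(c['distortion']))[0,0]
    d=np.array([n[0],n[1],1.])
    if 'xyz' in c:
        return np.array(c['xyz']),np.array(c['rotation']).reshape(3,3)@d
    T=np.array(c['tool_from_camera']);Rt=R.from_quat(o['tool_rot']).as_matrix()
    return Rt@T[:3,3]+o['position'],Rt@T[:3,:3]@d
def atz(c,uv,z,o=None):
    p,d=ray(c,uv,o); return p+d*(z-p[2])/d[2]
def proj(c,P,o=None):
    K=np.array([[c['fx'],0,c['cx']],[0,c['fy'],c['cy']],[0,0,1.]])
    if 'xyz' in c: t=np.array(c['xyz']);Rm=np.array(c['rotation']).reshape(3,3)
    else:
        T=np.array(c['tool_from_camera']);Rt=R.from_quat(o['tool_rot']).as_matrix(); t=Rt@T[:3,3]+o['position'];Rm=Rt@T[:3,:3]
    q=(np.atleast_2d(P)-t)@Rm
    return cv2.projectPoints(q.reshape(-1,1,3),np.zeros(3),np.zeros(3),K,np.array(c['distortion']))[0][:,0]
E
python3 - <<'E'
from h import *
o=robot.get_obs();print({k:np.round(v,4) for k,v in o.items()})
for n in['top','side','wrist']:
    c=snap(n,n+'0.png')
    print(n,c.get('xyz'),c.get('rotation'),c.get('tool_from_camera'),c['fx'])
    for t in['block_grip','heater','start_key','tube_mid','beaker_mid','dish_mid','forceps_mid']:
        for r in robot.regions_of(c,t)[:3]: 
            ys,xs=np.nonzero(r['pixels']); print(' ',t,round(r['p'],2),r['bbox'],xs.mean().round(1),ys.mean().round(1))
E
```

```text
{'time': np.float64(0.0), 'q': array([ 1.1635,  0.5285,  1.4339, -0.    ,  1.1814, -0.1785]), 'joint_velocities': array([-0.0007,  0.0006, -0.0002,  0.0009, -0.002 ,  0.0006]), 'joint_torque': array([-2.10000e-03, -4.40049e+01, -1.76588e+01,  6.32000e-02,
        5.81000e-02, -2.00000e-04]), 'position': array([0.1414, 0.608 , 0.2235]), 'tool_rot': array([ 0.08  ,  0.7027, -0.0814,  0.7023]), 'ft_force': array([-0.2641,  0.1715, -0.7382]), 'moment': array([-0.0555, -0.0254, -0.0049]), 'grip_width': np.float64(0.0872)}
top [ 0.26463329 -0.10191367  1.45189658] [-0.68437872  0.72057017 -0.07957141  0.07792816] None 429.6089649748064
  block_grip 0.93 [170.7, 225.2, 199.2, 252.7] 183.7 236.2
  block_grip 0.67 [168.0, 119.7, 188.2, 152.5] 178.1 135.5
  heater 0.75 [313.7, 169.2, 364.2, 240.5] 338.9 205.2
  tube_mid 0.48 [260.2, 231.2, 270.0, 242.9] 264.4 236.6
  tube_mid 0.45 [317.5, 171.9, 366.8, 239.0] 339.2 204.8
  tube_mid 0.23 [172.7, 223.4, 200.8, 251.1] 184.3 236.3
  beaker_mid 0.5 [366.4, 195.1, 392.3, 216.7] 379.7 207.1
  dish_mid 0.77 [113.0, 248.3, 123.7, 264.3] 116.7 253.5
  f
[... 298 characters left out ...]
 0.63 [217.9, 195.6, 228.9, 230.4] 222.0 211.2
  tube_mid 0.47 [247.3, 233.5, 322.7, 276.6] 282.0 250.8
  beaker_mid 0.81 [287.2, 261.3, 310.4, 294.1] 299.5 276.7
  dish_mid 0.53 [168.3, 165.4, 183.1, 171.1] 176.5 170.6
  forceps_mid 0.74 [245.6, 232.1, 320.1, 272.5] 281.7 251.0
  forceps_mid 0.58 [203.7, 207.9, 217.5, 212.0] 210.4 209.6
wrist None None [[-1.70355198e-04 -3.02442844e-01  9.53167507e-01 -1.60781638e-01]
 [ 9.99999767e-01 -6.81809676e-04 -3.76148991e-05 -1.16145639e-03]
 [ 6.61255187e-04  9.53167279e-01  3.02442890e-01 -8.32842576e-02]
 [ 0.00000000e+00  0.00000000e+00  0.00000000e+00  1.00000000e+00]] 296.16899516009795
  dish_mid 0.39 [147.6, 335.2, 162.2, 345.3] 152.8 339.9
```

```bash
sed -i "s/np.array(c\['rotation'\]).reshape(3,3)/R.from_quat(c['rotation']).as_matrix()/" h.py
python3 - <<'E'
import cv2
a=cv2.imread('pics/top0.png');cv2.imwrite('pics/top0b.png',cv2.resize(a[100:300,80:420],None,fx=2.35,fy=2.35,interpolation=cv2.INTER_CUBIC))
a=cv2.imread('pics/side0.png');cv2.imwrite('pics/side0b.png',cv2.resize(a[130:330,100:400],None,fx=2.6,fy=2.6,interpolation=cv2.INTER_CUBIC))
E
```

```text
(no output)
```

View pics/top0b.png

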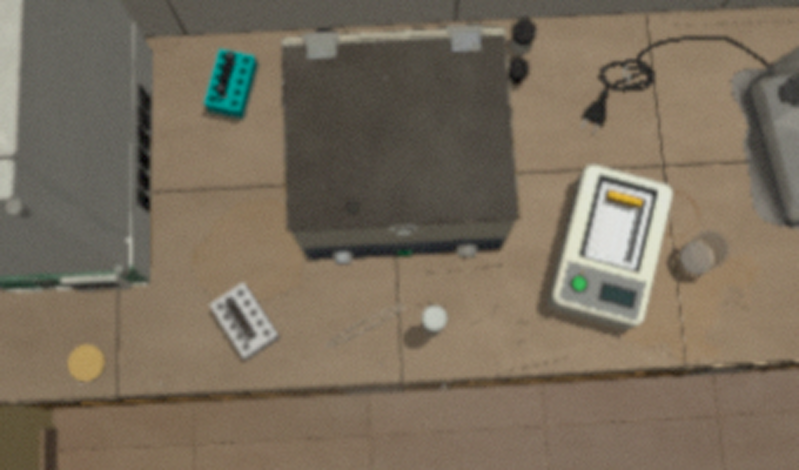

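View pics/side0b.png

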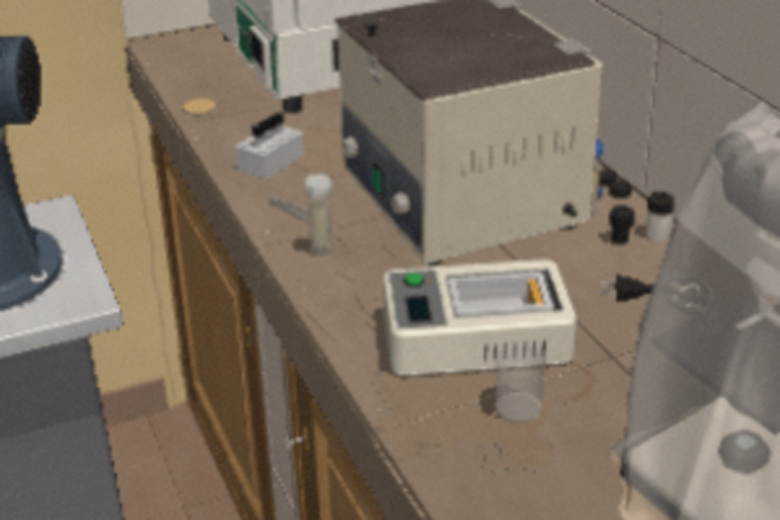

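View pics/wrist0.png

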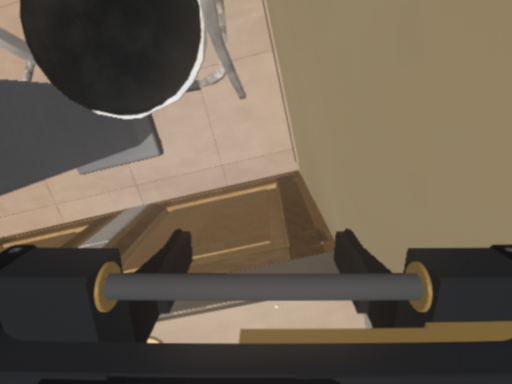

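Run:
```python
from h import *
o=robot.get_obs();print(R.from_quat(o['tool_rot']).as_matrix().round(3))
c=robot.camera('top')
K=lambda p:atz(c,p[0],p[1]).round(3)
print('block',K(((183.7,236.2),.04)))
z=lambda u,v:(80+u/2.35,100+v/2.35)
for n,u,v,h in[('blk',243,320,.04),('blkc1',211,303,.04),('blkc2',241,284,.04),('blkc3',278,330,.04),('blkc4',247,358,.04),('tube',433,318,.108),('beaker',697,258,.07),('key',579,284,.071),('hFL',554,312,.064),('hFR',640,325,.064),('hRL',590,165,.064),('hRR',671,183,.064),('plateL',607,197,.06),('plateR',645,203,.06),('wFL',582,261,.066),('wFR',632,273,.066),('wRL',598,177,.066),('wRR',656,187,.066)]:
    print(n,K((z(u,v),h)))
```

```text
[[-0.     0.227  0.974]
 [-0.     0.974 -0.227]
 [-1.    -0.    -0.   ]]
block [0.441 0.123 0.04 ]
blk [0.441 0.124 0.04 ]
blkc1 [0.467 0.169 0.04 ]
blkc2 [0.492 0.126 0.04 ]
blkc3 [0.425 0.075 0.04 ]
blkc4 [0.388 0.119 0.04 ]
tube [ 0.423 -0.141  0.108]
beaker [ 0.491 -0.515  0.07 ]
key [ 0.463 -0.346  0.071]
hFL [ 0.427 -0.309  0.064]
hFR [ 0.403 -0.427  0.064]
hRL [ 0.634 -0.378  0.064]
hRR [ 0.602 -0.492  0.064]
plateL [ 0.587 -0.399  0.06 ]
plateR [ 0.576 -0.452  0.06 ]
wFL [ 0.496 -0.354  0.066]
wFR [ 0.475 -0.422  0.066]
wRL [ 0.616 -0.388  0.066]
wRR [ 0.597 -0.469  0.066]
```

Request:
{"name": "move_arm", "arguments": {"commands": [[-1,0,-415,393,-50],[-1,0,-415,393,-50],[-1,0,-415,393,-50],[-1,0,-415,393,-50],[-1,0,-415,393,-50],[-1,0,-415,393,-50],[-1,0,-415,393,-50],[-1,0,-415,393,-50]]}}

```text
time: 1.92
position: [0.3006, 0.3386, 0.2248]
tool_rot: [-0.225, 0.67, 0.226, 0.671]
ft_force: [1.1, 0.9, 0.9]
grip_width: 0.0871
```

Request:
{"name": "move_arm", "arguments": {"commands": [[-1,0,-256,-31,0],[-1,0,-256,-31,0],[-1,0,-256,-31,0],[-1,0,-256,-31,0],[-1,0,-256,-31,0],[-1,0,-256,-31,0],[-1,0,-256,-31,0],[-1,0,-256,-31,0]]}}

```text
time: 2.58
position: [0.4309, 0.1139, 0.2248]
tool_rot: [-0.222, 0.671, 0.222, 0.672]
ft_force: [-0.2, 0.3, 0.3]
grip_width: 0.0869
```

Run:
```python
from h import *
o=robot.get_obs();print(o['position'].round(4),R.from_quat(o['tool_rot']).as_matrix().round(3).tolist())
c=snap('wrist','w1.png')
r=robot.regions_of(c,'block_grip')
np.save('o1.npy',o,allow_pickle=True)
import pickle;pickle.dump((o,c,r),open('w1.pkl','wb'))
for q in r:print(q['p'],q['bbox'])
```

```text
[0.4309 0.1139 0.2248] [[0.002, -0.596, 0.803], [-0.0, 0.803, 0.596], [-1.0, -0.001, 0.001]]
0.79 [236.8, 144.2, 292.3, 222.3]
0.62 [150.8, 334.4, 166.5, 345.0]
```

View pics/w1.png

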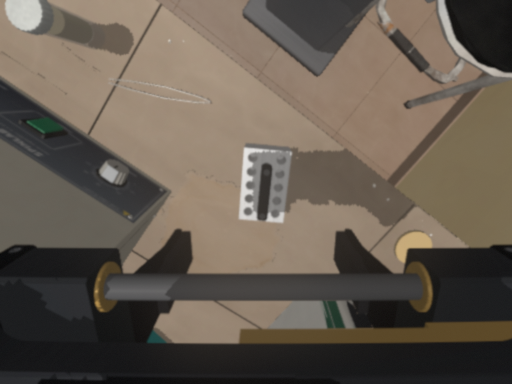

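Run:
```python
import cv2
a=cv2.imread('pics/w1.png');cv2.imwrite('pics/w1z.png',cv2.resize(a[135:235,220:310],None,fx=6,fy=6,interpolation=cv2.INTER_CUBIC))
```

```text
(no output)
```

View pics/w1z.png

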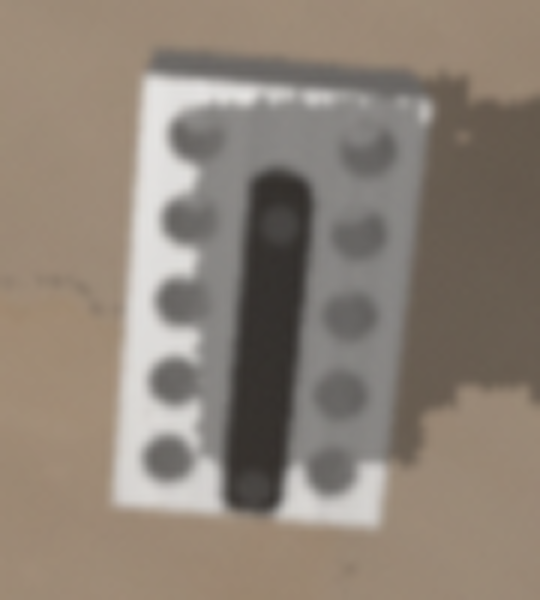

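Run:
```python
from h import *
import pickle
o,c,r=pickle.load(open('w1.pkl','rb'))
f=lambda u,v,z:atz(c,(220+(u-3)/6,135+(v-3)/6),z,o)
P=[f(145,73,.04),f(432,98,.04),f(382,525,.04),f(112,505,.04)]
m=sum(P)/4;print('mid',m.round(4))
for i in range(4):
    d=P[(i+1)%4]-P[i];print(np.linalg.norm(d).round(4),np.degrees(np.arctan2(d[1],d[0])).round(1))
B=[f(281,167,.073),f(252,515,.073)]
d=B[1]-B[0];print('bar',((B[0]+B[1])/2).round(4),np.linalg.norm(d),np.degrees(np.arctan2(d[1],d[0])))
Rt=R.from_quat(o['tool_rot']).as_matrix()
print(np.degrees(np.arctan2(Rt[1,2],Rt[0,2])))
```

```text
mid [0.4422 0.1227 0.04  ]
0.0561 121.6
0.0903 31.5
0.0568 -58.0
0.0907 -148.9
bar [0.4407 0.1211 0.073 ] 0.06719044737276887 32.055709478932826
36.582978008212564
```

Request:
{"name": "move_arm", "arguments": {"commands": [[-1,20,2,-6.5,5],[-1,60,2,-6.5,5],[-1,100,2,-6.5,5],[-1,135,2,-6.5,5],[-1,152,2,-6.5,5],[-1,152,2,-6.5,5],[-1,152,2,-6.5,5]]}}

```text
time: 3.27
position: [0.4209, 0.1154, 0.0721]
tool_rot: [-0.195, 0.681, 0.196, 0.679]
ft_force: [-0.6, 0.5, -0.8]
grip_width: 0.0871
```

Run:
```python
from h import *
o=robot.get_obs();print(o['position'].round(4),o['ft_force'].round(2))
c=snap('wrist','w2.png')
```

```text
[0.4209 0.1154 0.0721] [-0.6   0.54 -0.83]
```

View pics/w2.png

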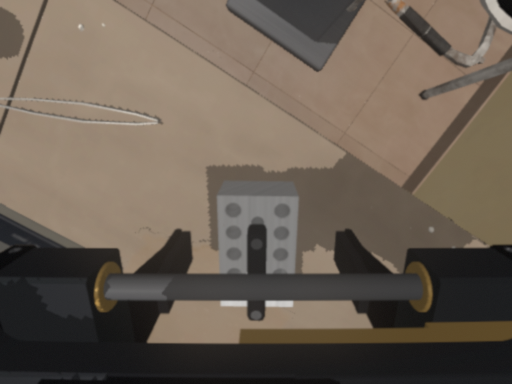

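Request:
{"name": "move_arm", "arguments": {"commands": [[-1,0,-5,1,0],[-1,0,-5,1,0],[1,0,-5,1,0],[1,0,-5,1,0],[1,0,-5,1,0],[1,0,-5,1,0],[1,0,-5,1,0],[1,0,-5,1,0]], "newtons": 8}}

```text
time: 3.98
position: [0.4259, 0.1102, 0.0725]
tool_rot: [-0.194, 0.68, 0.194, 0.68]
ft_force: [-0.7, -0.2, -0.4]
grip_width: 0.0547
```

Request:
{"name": "move_arm", "arguments": {"commands": [[1,0,0,0,0],[1,0,0,0,0],[1,0,0,0,0],[1,0,0,0,0],[1,0,0,0,0],[1,0,0,0,0],[1,0,0,0,0],[1,0,0,0,0]]}}

```text
time: 4.65
position: [0.4254, 0.1104, 0.0724]
tool_rot: [-0.194, 0.68, 0.194, 0.68]
ft_force: [-0.8, 1.9, 1.1]
grip_width: 0.0119
```

Request:
{"name": "move_arm", "arguments": {"commands": [[1,-2,0,2,0],[1,-4,0,5,0],[1,-6,0,8,0],[1,-8,0,10,0],[1,-10,0,13,0],[1,-12,0,16,0],[1,-12,0,16,0]]}}

```text
time: 5.23
position: [0.4408, 0.1189, 0.0849]
tool_rot: [-0.195, 0.679, 0.194, 0.681]
ft_force: [1.0, -0.6, -4.0]
grip_width: 0.0116
```

Run:
```python
from h import *
o=robot.get_obs();print(o['position'].round(4),o['ft_force'].round(2),o['moment'].round(3),o['grip_width'])
c=snap('wrist','w3.png')
c=snap('side','s3.png')
a=cv2.imread('pics/s3.png');cv2.imwrite('pics/s3z.png',cv2.resize(a[150:230,160:260],None,fx=6,fy=6,interpolation=cv2.INTER_CUBIC))
```

```text
[0.4408 0.1189 0.0849] [ 1.04 -0.61 -4.04] [-0.028  0.032  0.   ] 0.011555544329708591
```

View pics/w3.png

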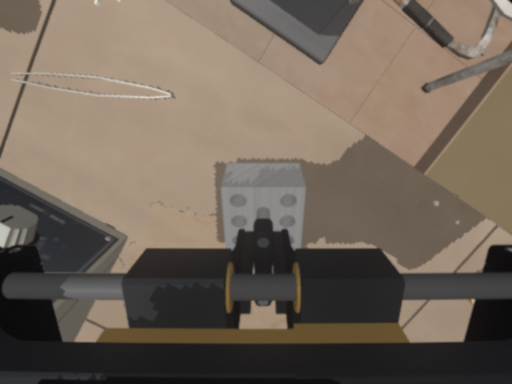

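View pics/s3z.png

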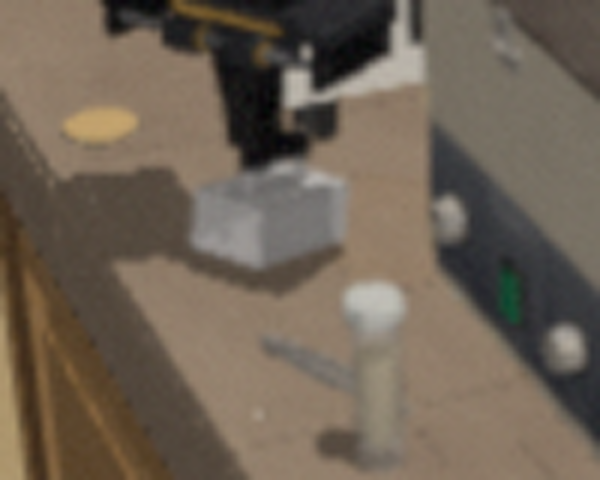

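Run:
```python
import cv2
a=cv2.imread('pics/w3.png');cv2.imwrite('pics/w3z.png',cv2.resize(a[150:260,210:320],None,fx=5.4,fy=5.4,interpolation=cv2.INTER_CUBIC))
```

```text
(no output)
```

View pics/w3z.png

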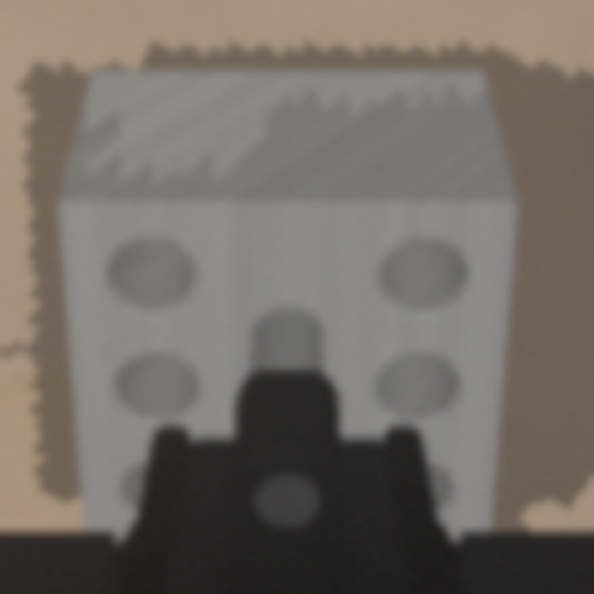

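```bash
cat > pose.py <<'E'
from h import *
from scipy.optimize import least_squares
def fit(c,pts,yaw_free=True):
    # pts: pixel of front-bottom-L, front-bottom-R, front-top-L, front-top-R ; L = image left = tool -y ; block frame: X=tool z,Y=tool y, up=-tool x
    B=np.array([[-45,-28,-64],[-45,28,-64],[-45,-28,-24],[-45,28,-24]])*1e-3
    oo={'tool_rot':[0,0,0,1],'position':np.zeros(3)}
    def tool(P,p):
        th,yw,tx,ty,tz=p
        M=R.from_euler('ZY',[yw,th]).as_matrix()  # th>0: rear (X+) goes down
        Q=P@M.T
        return np.c_[tx-Q[:,2],ty+Q[:,1],tz+Q[:,0]]
    f=lambda p:(proj(c,tool(B,p),oo)-pts).ravel()
    s=least_squares(f,[.1,0,.006,0,.02])
    return s.x,s.fun,lambda P:tool(np.atleast_2d(P),s.x)
E
python3 - <<'E'
from pose import *
c=robot.camera('wrist')
p=np.array([(93,70),(484,70),(61,200),(517,202)])
p=(p-2.2)/5.4+[210,150]
x,e,t=fit(c,p)
print('pitch,yaw deg',np.degrees(x[:2]).round(2),'grip in tool mm',(x[2:]*1e3).round(1),e.round(2))
o=robot.get_obs()
print((t([45e-3,0,-64e-3])*1e3).round(1),(t([-45e-3,0,-64e-3])*1e3).round(1), o['position'])
E
```

```text
pitch,yaw deg [12.12 -0.18] grip in tool mm [13.2 -1.  19. ] [ 0.25 -0.1  -0.19  0.07 -0.18  0.1   0.13 -0.07]
[[85.2 -1.1 49.5]] [[ 66.3  -0.8 -38.5]] [0.43953094 0.11868845 0.08452232]
```

Request:
{"name": "move_arm", "arguments": {"commands": [[1,0,0,0,0],[1,0,0,0,0],[1,0,0,0,0],[1,-30,0,0,0],[1,-70,0,0,0],[1,-110,0,0,0],[1,-150,0,0,0],[1,-165,0,0,0]], "newtons": 40}}

```text
time: 6.05
position: [0.4416, 0.1188, 0.2544]
tool_rot: [-0.195, 0.677, 0.194, 0.683]
ft_force: [1.5, 0.1, -3.2]
grip_width: 0.01
```

Run:
```python
from h import *
o=robot.get_obs();print(o['position'].round(4),o['ft_force'].round(2),o['moment'].round(3),o['grip_width'])
c=snap('top','t4.png');b=snap('wrist','w4.png')
a=cv2.imread('pics/t4.png');cv2.imwrite('pics/t4z.png',cv2.resize(a[160:250,300:400],None,fx=6.5,fy=6.5,interpolation=cv2.INTER_CUBIC))
a=cv2.imread('pics/w4.png');cv2.imwrite('pics/w4z.png',cv2.resize(a[150:260,210:320],None,fx=5.4,fy=5.4,interpolation=cv2.INTER_CUBIC))
```

```text
[0.4416 0.1188 0.2544] [ 1.48  0.07 -3.24] [ 0.056 -0.227 -0.013] 0.010016813726412206
```

View pics/t4z.png

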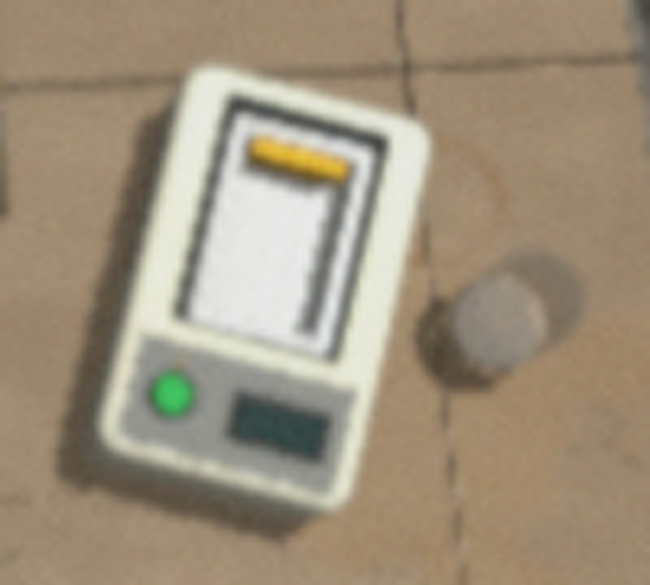

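View pics/w4z.png

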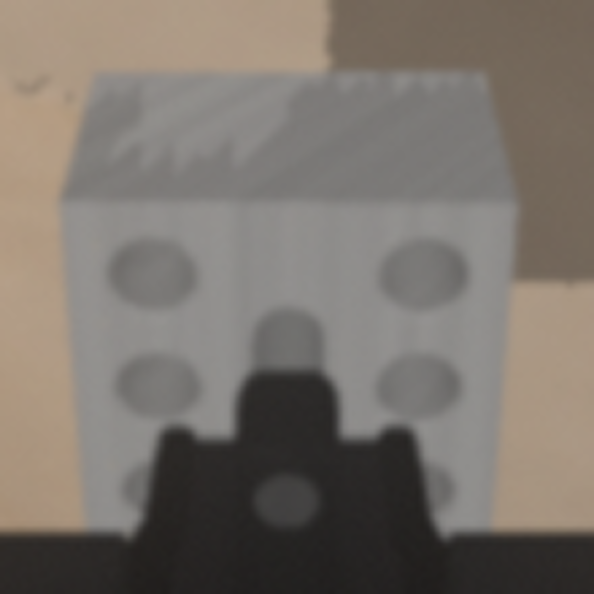

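Request:
{"name": "move_arm", "arguments": {"commands": [[1,0,10,-40,7],[1,0,14,-58,14],[1,0,-15,-78,21],[1,0,-50,-100,28],[1,0,-85,-122,35],[1,0,-120,-143,42],[1,0,-156,-164,49],[1,0,-156,-164,50]]}}

```text
time: 6.82
position: [0.3836, -0.1085, 0.2483]
tool_rot: [0.113, 0.697, -0.117, 0.698]
ft_force: [1.5, -1.6, -2.6]
grip_width: 0.0097
```

Request:
{"name": "move_arm", "arguments": {"commands": [[1,0,-35,18,0],[1,0,-70,36,0],[1,0,-105,54,0],[1,0,-140,72,0],[1,0,-175,90,0],[1,0,-206,108,0],[1,0,-212,145,0],[1,0,-216,185,0]]}}

```text
time: 7.48
position: [0.4892, -0.3642, 0.2459]
tool_rot: [0.114, 0.7, -0.111, 0.696]
ft_force: [1.0, 0.1, -3.6]
grip_width: 0.0092
```

Request:
{"name": "move_arm", "arguments": {"commands": [[1,0,-5,40,0],[1,0,-10,80,0],[1,0,-15,120,0],[1,0,-18,143,0],[1,0,-18,143,0],[1,0,-18,143,0]]}}

```text
time: 7.98
position: [0.6213, -0.4236, 0.2442]
tool_rot: [0.112, 0.701, -0.109, 0.696]
ft_force: [-1.7, 0.3, -4.2]
grip_width: 0.0091
```

Run:
```python
from h import *
o=robot.get_obs();print(o['time'],o['position'].round(4),o['ft_force'].round(2),o['moment'].round(3),R.from_quat(o['tool_rot']).as_matrix().round(3).tolist())
c=snap('wrist','w5.png')
import pickle;pickle.dump((o,c),open('w5.pkl','wb'))
```

```text
7.9833 [ 0.6213 -0.4236  0.2442] [-1.71  0.28 -4.22] [ 0.047  0.155 -0.026] [[-0.006, 0.31, 0.951], [0.005, 0.951, -0.31], [-1.0, 0.003, -0.007]]
```

View pics/w5.png

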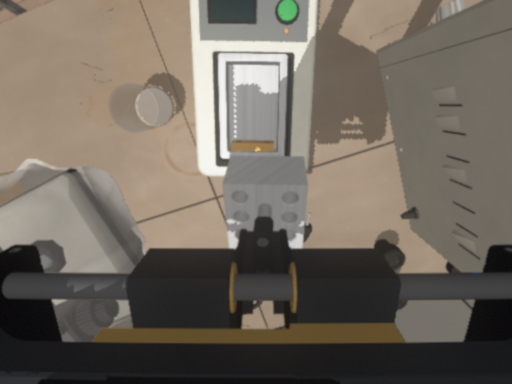

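Run:
```python
import cv2
a=cv2.imread('pics/w5.png');cv2.imwrite('pics/w5z.png',cv2.resize(a[40:180,185:325],None,fx=5,fy=4.2,interpolation=cv2.INTER_CUBIC))
cv2.imwrite('pics/w5y.png',cv2.resize(a[150:260,210:320],None,fx=5.4,fy=5.4,interpolation=cv2.INTER_CUBIC))
```

```text
(no output)
```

View pics/w5z.png

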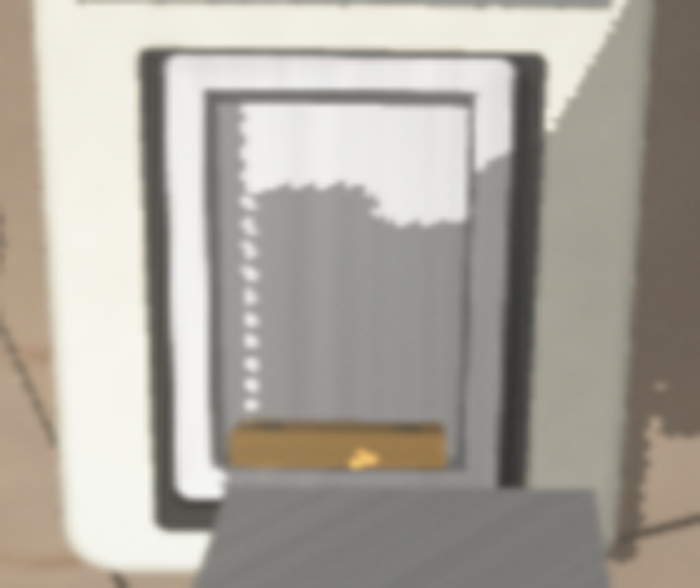

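View pics/w5y.png

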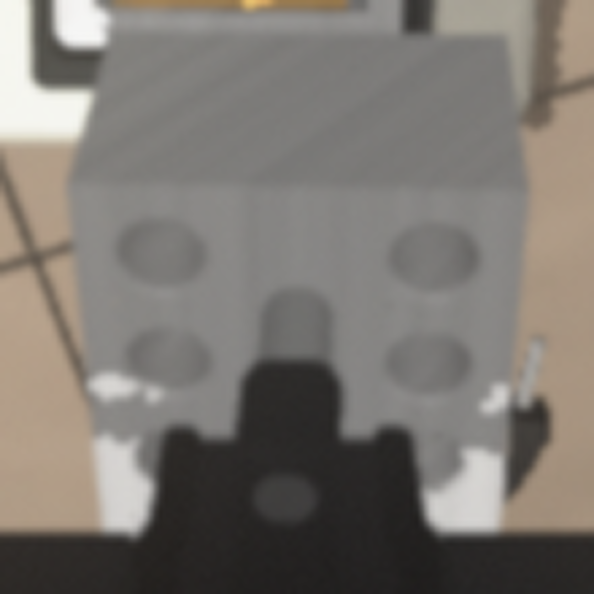

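Run:
```python
from pose import *
import pickle
o,c=pickle.load(open('w5.pkl','rb'))
p=np.array([(118,37),(504,36),(70,184),(526,187)])
p=(p-2.2)/5.4+[210,150]
x,e,t=fit(c,p)
print('pitch,yaw deg',np.degrees(x[:2]).round(2),'grip in tool mm',(x[2:]*1e3).round(1),e.round(2))
print('rearbot,frontbot tool',(t([[.045,0,-.064],[-.045,0,-.064]])*1e3).round(1))
f=lambda u,v,z:atz(c,(185+(u-2)/5,40+(v-1.6)/4.2),z,o)
ang=lambda a,b:np.degrees(np.arctan2(b[1]-a[1],b[0]-a[0])).round(2)
FL,FR,RL,RR=[f(*q,.066) for q in[(205,92),(476,92),(213,468),(466,468)]]
OL1,OR1,OL2=f(163,60,.066),f(517,60,.066),f(176,490,.066)
PL,PR,=f(229,423,.063),f(446,423,.063)
H=[f(40,100,.064),f(64,500,.064)];H2=[f(650,100,.064),f(627,500,.064)]
print('in L,R',ang(FL,RL),ang(FR,RR),'front,rear',ang(FL,FR),ang(RL,RR),np.linalg.norm(FL-FR),np.linalg.norm(RL-RR),np.linalg.norm(FL-RL),np.linalg.norm(FR-RR))
print('outer',np.linalg.norm(OL1-OR1),ang(OL1,OL2),'heater',ang(*H),ang(*H2))
print('mid',((FL+FR+RL+RR)/4).round(4),'front mid',((FL+FR)/2).round(4),'rearmid',((RL+RR)/2).round(4),'plate',((PL+PR)/2).round(4),np.linalg.norm(PL-PR))
Rt=R.from_quat(o['tool_rot']).as_matrix();print('toolz yaw',np.degrees(np.arctan2(Rt[1,2],Rt[0,2])))
print('z,y from heater edges center', ((H[0]+H2[0])/2).round(4),np.linalg.norm(H[0]-H2[0]))
```

```text
pitch,yaw deg [16.95 -0.63] grip in tool mm [19.6  0.5 19.6] [-1.72 -0.47 -1.21  0.46  1.46 -0.14  1.05  0.15]
rearbot,frontbot tool [[ 93.9   0.2  44. ]
 [ 67.7   1.2 -42.1]]
in L,R -18.99 -18.55 front,rear 71.89 71.87 0.05736477076704736 0.058104201567781434 0.09506332621056217 0.09507838730062966
outer 0.07446284520716724 -18.97 heater -18.78 -18.26
mid [ 0.5443 -0.4108  0.066 ] front mid [ 0.4993 -0.3955  0.066 ] rearmid [ 0.5893 -0.4261  0.066 ] plate [ 0.5779 -0.4229  0.063 ] 0.04975610928809897
toolz yaw -18.047255546478087
z,y from heater edges center [ 0.501  -0.3952  0.064 ] 0.13019906770832046
```

```bash
cat > pose.py <<'E'
from h import *
from scipy.optimize import least_squares
def fit(c,pts):
    B=np.array([[-45,-28,-64],[-45,28,-64],[-45,-28,-24],[-45,28,-24]])*1e-3
    oo={'tool_rot':[0,0,0,1],'position':np.zeros(3)}
    def tool(P,p):
        th,yw,ro,tx,ty,tz=p
        Q=P@R.from_euler('ZYX',[yw,th,ro]).as_matrix().T
        return np.c_[tx-Q[:,2],ty+Q[:,1],tz+Q[:,0]]
    f=lambda p:(proj(c,tool(B,p),oo)-pts).ravel()
    s=least_squares(f,[.1,0,0,.006,0,.02])
    return s.x,s.fun,lambda P:tool(np.atleast_2d(P),s.x)
def rep(c,p):
    x,e,t=fit(c,p)
    print('pitch,yaw,roll deg',np.degrees(x[:3]).round(2),'grip in tool mm',(x[3:]*1e3).round(1),'err',abs(e).max().round(2))
    print('rearbot,frontbot tool mm',(t([[.045,0,-.064],[-.045,0,-.064]])*1e3).round(1).tolist())
    return t
E
python3 - <<'E'
from pose import *
import pickle
o,c=pickle.load(open('w5.pkl','rb'))
p=np.array([(118,37),(504,36),(70,184),(526,187)])
rep(c,(p-2.2)/5.4+[210,150])
p=np.array([(94,72),(485,72),(61,200),(517,203)])
rep(c,(p-2.2)/5.4+[210,150])
o=robot.get_obs();print(o['time'],o['grip_width'],o['ft_force'])
c=snap('wrist','w6.png')
a=cv2.imread('pics/w6.png')
cv2.imwrite('pics/w6y.png',cv2.resize(a[150:260,210:320],None,fx=5.4,fy=5.4,interpolation=cv2.INTER_CUBIC))
E
```

```text
pitch,yaw,roll deg [16.79  1.63  3.55] grip in tool mm [19.2 -0.1 19.5] err 0.28
rearbot,frontbot tool mm [[93.3, 4.6, 44.0], [67.3, 2.1, -42.2]]
pitch,yaw,roll deg [11.78 -0.19  0.16] grip in tool mm [12.9 -1.1 19.9] err 0.24
rearbot,frontbot tool mm [[84.7, -1.1, 50.9], [66.3, -0.8, -37.2]]
8.0333 0.009408669128173314 [-0.52331727  0.40198741 -3.43703804]
```

View pics/w6y.png

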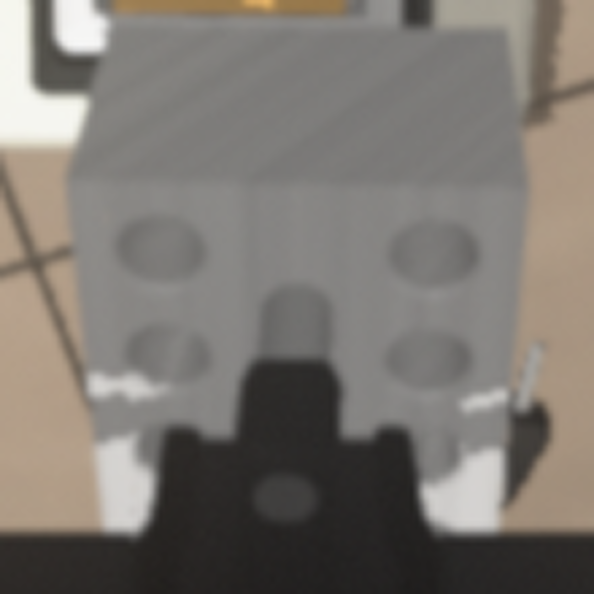

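Request:
{"name": "move_arm", "arguments": {"commands": [[1,0,0,30,0],[1,10,0,55,0],[1,45,0,57,0],[1,80,0,57,0],[1,115,0,57,0],[1,138,0,57,0],[1,142,0,57,0]]}}

```text
time: 8.67
position: [0.6708, -0.4387, 0.0993]
tool_rot: [0.114, 0.703, -0.109, 0.694]
ft_force: [-0.3, 0.8, -4.7]
grip_width: 0.0096
```

Run:
```python
from pose import *
o=robot.get_obs();print(o['time'],o['grip_width'],o['position'].round(4),o['ft_force'].round(2),o['moment'].round(3))
c=snap('wrist','w7.png')
a=cv2.imread('pics/w7.png')
cv2.imwrite('pics/w7y.png',cv2.resize(a[130:260,200:330],None,fx=4.6,fy=4.6,interpolation=cv2.INTER_CUBIC))
```

```text
8.6667 0.009565921090465852 [ 0.6708 -0.4387  0.0993] [-0.34  0.84 -4.71] [ 0.094  0.123 -0.053]
```

View pics/w7.png

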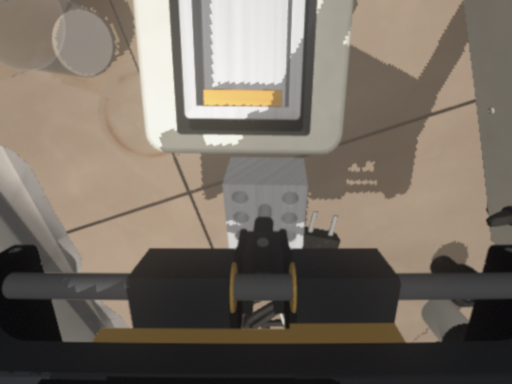

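View pics/w7y.png

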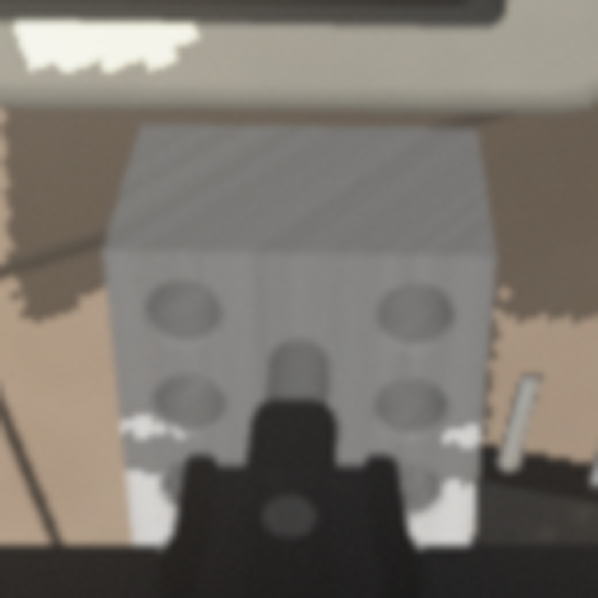

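```bash
python3 - <<'E'
from pose import *
o=robot.get_obs()
c=robot.camera('wrist')
p=np.array([(140,125),(474,127),(105,248),(496,252)])
rep(c,(p-1.8)/4.6+[200,130])
for q in[(312,215),(335,218),(338,245),(310,235),(250,320),(285,310),(142,265-0)]: print(q,atz(c,q,.01,o).round(3))
E
python3 - <<'E'
import cv2
a=cv2.imread('pics/t4.png');cv2.imwrite('pics/t4y.png',cv2.resize(a[100:200,290:420],None,fx=6,fy=6,interpolation=cv2.INTER_CUBIC))
E
```

```text
pitch,yaw,roll deg [15.81  0.52  2.11] grip in tool mm [16.3 -0.3 18.8] err 0.03
rearbot,frontbot tool mm [[90.1, 2.3, 44.6], [65.6, 1.5, -42.0]]
(312, 215) [ 0.7   -0.402  0.01 ]
(335, 218) [ 0.71  -0.383  0.01 ]
(338, 245) [ 0.737 -0.387  0.01 ]
(310, 235) [ 0.719 -0.409  0.01 ]
(250, 320) [ 0.792 -0.494  0.01 ]
(285, 310) [ 0.792 -0.456  0.01 ]
(142, 265) [ 0.699 -0.572  0.01 ]
```

View pics/t4y.png

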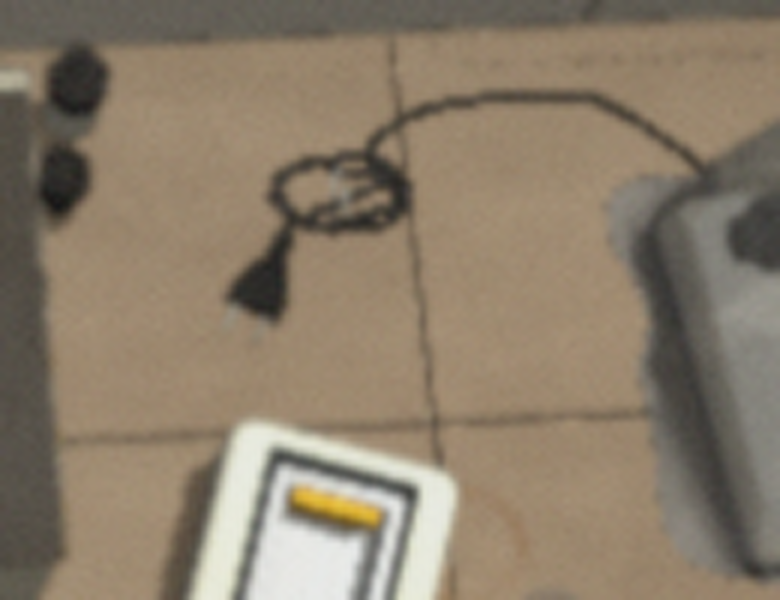

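Request:
{"name": "move_arm", "arguments": {"commands": [[1,4,0,0,0],[1,7,0,0,0],[1,9,0,-1,0],[1,11,0,-4,0],[1,13,0,-7,0],[1,15,0,-10,0],[1,17,0,-12,0],[1,19,0,-14,0]], "newtons": 8}}

```text
time: 9.43
position: [0.6625, -0.4381, 0.0893]
tool_rot: [0.111, 0.698, -0.111, 0.698]
ft_force: [-1.6, 1.5, 0.1]
grip_width: 0.0109
```

Request:
{"name": "move_arm", "arguments": {"commands": [[1,2,0,-2,0],[1,4,0,-4,0],[1,5,0,-5,0],[1,5,0,-5,0],[0.5,5,0,-5,0],[0.5,5,0,-5,0],[0.5,5,0,-5,0],[0.5,5,0,-5,0]]}}

```text
time: 10.1
position: [0.6585, -0.4368, 0.0834]
tool_rot: [0.111, 0.698, -0.111, 0.699]
ft_force: [-0.0, 0.8, -0.2]
grip_width: 0.0209
```

Run:
```python
from pose import *
o=robot.get_obs();print(o['time'],o['grip_width'],o['position'].round(4),o['ft_force'].round(2),o['moment'].round(3))
c=snap('wrist','w8.png')
a=cv2.imread('pics/w8.png')
cv2.imwrite('pics/w8y.png',cv2.resize(a[150:330,180:340],None,fx=4,fy=3.3,interpolation=cv2.INTER_CUBIC))
```

```text
10.1 0.020871043038414624 [ 0.6585 -0.4368  0.0834] [-0.01  0.79 -0.19] [-0.017  0.025  0.016]
```

View pics/w8y.png

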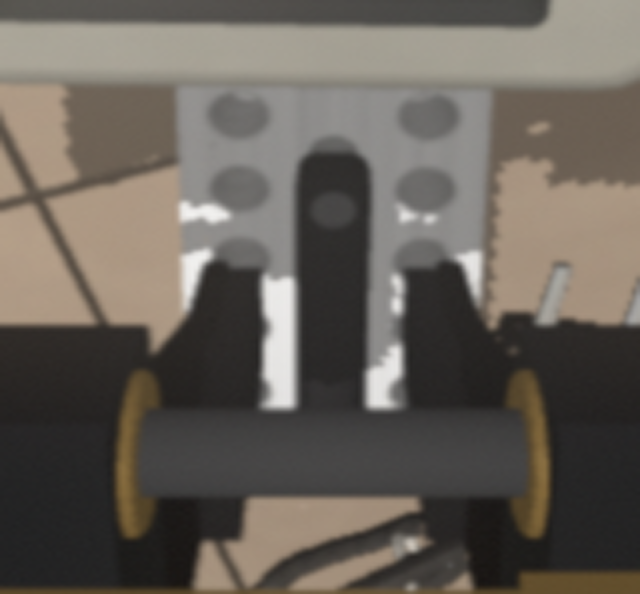

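Run:
```python
from pose import *
o=robot.get_obs()
c=robot.camera('wrist')
Rt=R.from_quat(o['tool_rot']).as_matrix()
T=lambda u,v,z:((atz(c,(180+(u-2)/4,150+(v-1.5)/3.3),z,o)-o['position'])@Rt*1e3).round(1)
print('barfront',T(333,152,.073),'barL',T(298,300,.073),T(297,190,.073),'barR',T(369,300,.073),T(370,190,.073))
print('L',T(178,100,.04),T(183,300,.04),'R',T(493,100,.04),T(482,290,.04))
print('heater edge',T(333,86,.060))
```

```text
barfront [ 10.3  -1.1 -28.4] barL [10.3 -6.7  1.6] [ 10.3  -6.7 -21. ] barR [10.3  4.6  1.6] [ 10.3   4.5 -21. ]
L [ 43.3 -28.7 -29.7] [ 43.4 -29.7  18. ] R [ 43.3  27.3 -29.6] [43.4 27.1 15.5]
heater edge [ 23.3  -1.1 -37.7]
```

Request:
{"name": "move_arm", "arguments": {"commands": [[0.5,4,-1,-8,0],[0.5,8,-1,-13.5,0],[0.5,13,-1,-13.5,0],[0.5,13,-1,-13.5,0],[0.5,13,-1,-13.5,0]], "newtons": 6}}

```text
time: 10.62
position: [0.6446, -0.4332, 0.0698]
tool_rot: [0.112, 0.699, -0.111, 0.698]
ft_force: [0.8, 0.1, 0.1]
grip_width: 0.0217
```

Request:
{"name": "move_arm", "arguments": {"commands": [[1,0,0,0,0],[1,0,0,0,0],[1,0,0,0,0],[1,0,0,0,0],[1,0,0,0,0]]}}

```text
time: 11.03
position: [0.6451, -0.4332, 0.0707]
tool_rot: [0.111, 0.698, -0.111, 0.699]
ft_force: [1.0, 0.9, 1.3]
grip_width: 0.0116
```

Run:
```python
from pose import *
o=robot.get_obs();print(o['time'],o['grip_width'],o['position'].round(4),o['ft_force'].round(2),o['moment'].round(3))
c=snap('wrist','w9.png')
```

```text
11.0333 0.011599677360836499 [ 0.6451 -0.4332  0.0707] [1.03 0.9  1.26] [ 0.134 -0.171 -0.011]
```

View pics/w9.png

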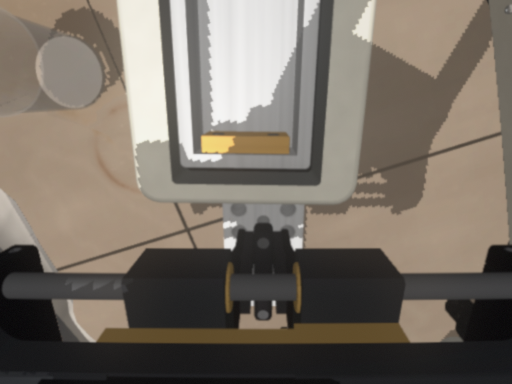

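Request:
{"name": "move_arm", "arguments": {"commands": [[1,-2,0,3,0],[1,-4,0,6,0],[1,-6,0,9,0],[1,-8,0,12,0],[1,-10,0,15,0],[1,-12,0,18,0],[1,-12,0,18,0],[1,-12,0,18,0]]}}

```text
time: 11.75
position: [0.6622, -0.4392, 0.0826]
tool_rot: [0.111, 0.698, -0.111, 0.699]
ft_force: [-0.1, -0.5, -4.0]
grip_width: 0.0119
```

Run:
```python
from pose import *
o=robot.get_obs();print(o['time'],o['grip_width'],o['position'].round(4),o['ft_force'].round(2),o['moment'].round(3))
c=snap('wrist','w10.png')
a=cv2.imread('pics/w10.png')
cv2.imwrite('pics/w10y.png',cv2.resize(a[130:260,200:330],None,fx=4.6,fy=4.6,interpolation=cv2.INTER_CUBIC))
```

```text
11.75 0.011881064399193418 [ 0.6622 -0.4392  0.0826] [-0.11 -0.5  -3.97] [-0.071 -0.01   0.02 ]
```

View pics/w10y.png

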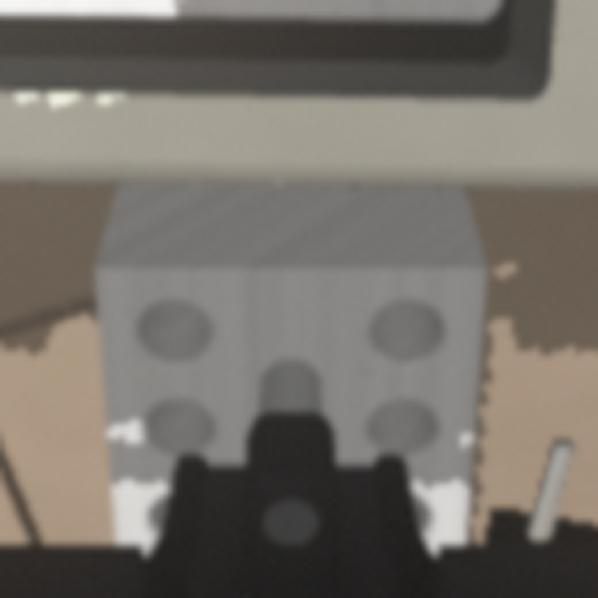

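Request:
{"name": "move_arm", "arguments": {"commands": [[1,0,0,0,0],[1,0,0,0,0],[1,0,0,0,0],[1,-3,0,2,0],[1,-10,0,5,0],[1,-20,0,5,0],[1,-30,0,5,0],[1,-35,0,5,0]], "newtons": 50}}

```text
time: 12.47
position: [0.6676, -0.4413, 0.1204]
tool_rot: [0.11, 0.697, -0.112, 0.699]
ft_force: [0.6, -0.3, -2.3]
grip_width: 0.0106
```

Run:
```python
from pose import *
o=robot.get_obs();print(o['time'],o['grip_width'],o['position'].round(4),o['ft_force'].round(2),o['moment'].round(3))
c=snap('wrist','w10.png')
a=cv2.imread('pics/w10.png')
cv2.imwrite('pics/w10y.png',cv2.resize(a[130:260,200:330],None,fx=4.6,fy=4.6,interpolation=cv2.INTER_CUBIC))
```

```text
12.4667 0.01057651880276111 [ 0.6676 -0.4413  0.1204] [ 0.64 -0.34 -2.27] [-0.038 -0.028 -0.019]
```

View pics/w10y.png

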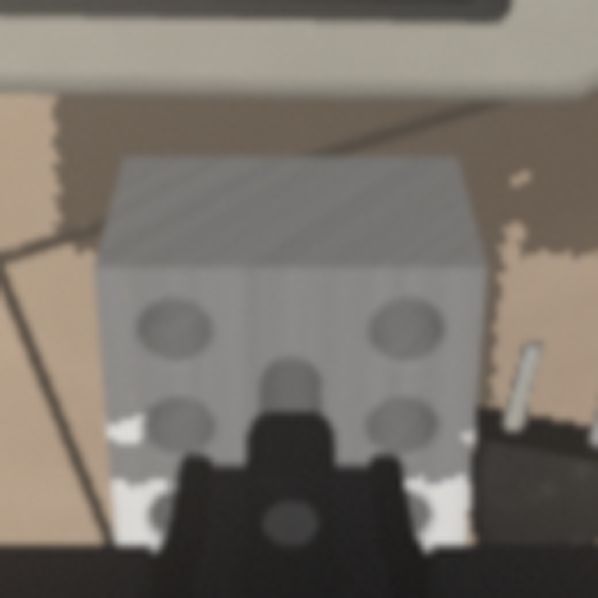

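Run:
```python
from pose import *
c=robot.camera('wrist')
p=np.array([(122,156),(458,157),(96,264),(488,265)])
rep(c,(p-1.8)/4.6+[200,130])
o=robot.get_obs();Rt=R.from_quat(o['tool_rot']).as_matrix();print('toolz yaw',np.degrees(np.arctan2(Rt[1,2],Rt[0,2])),o['position'])
W=np.array([.5443,-.4108,.066]);print('well mid in tool',(W-o['position'])@Rt*1e3)
```

```text
pitch,yaw,roll deg [10.9  -0.42 -0.5 ] grip in tool mm [10.2 -1.  19.3] err 0.29
rearbot,frontbot tool mm [[81.6, -1.8, 51.4], [64.6, -1.2, -37.0]]
toolz yaw -18.106238305163203 [ 0.66770497 -0.44151251  0.12045178]
well mid in tool [  53.91548407   -9.05465599 -127.07547127]
```

Request:
{"name": "move_arm", "arguments": {"commands": [[1,-10,0,0,0],[1,-25,0,0,0],[1,-40,0,-4,0],[1,-50,-1,-12,0],[1,-55,-2,-24,0],[1,-55,-3,-38,0],[1,-55,-4,-52,0],[1,-55,-5,-66,0]]}}

```text
time: 13.23
position: [0.6009, -0.4244, 0.1737]
tool_rot: [0.111, 0.698, -0.111, 0.698]
ft_force: [0.7, 0.2, -3.3]
grip_width: 0.0105
```

Request:
{"name": "move_arm", "arguments": {"commands": [[1,0,-1,-14,0],[1,0,-2,-28,0],[1,0,-2.5,-42,0],[1,0,-2.5,-55,0],[1,0,-2.5,-66,0],[1,0,-2.5,-73,0],[1,0,-2.5,-76,0],[1,0,-2.5,-76,0]]}}

```text
time: 13.9
position: [0.5286, -0.4034, 0.1732]
tool_rot: [0.111, 0.698, -0.112, 0.698]
ft_force: [0.6, -0.7, -3.5]
grip_width: 0.0108
```

Run:
```python
from pose import *
o=robot.get_obs();print(o['time'],o['grip_width'],o['position'].round(4),o['ft_force'].round(2),o['moment'].round(3))
c=snap('wrist','w11.png')
a=cv2.imread('pics/w11.png')
cv2.imwrite('pics/w11y.png',cv2.resize(a[130:260,200:330],None,fx=4.6,fy=4.6,interpolation=cv2.INTER_CUBIC))
Rt=R.from_quat(o['tool_rot']).as_matrix();print('toolz yaw',np.degrees(np.arctan2(Rt[1,2],Rt[0,2])),o['position'])
W=np.array([.5443,-.4108,.066]);print('well mid in tool',(W-o['position'])@Rt*1e3)
```

```text
13.9 0.010753268487354235 [ 0.5286 -0.4034  0.1732] [ 0.56 -0.74 -3.54] [ 0.045 -0.012 -0.016]
toolz yaw -18.136827642293042 [ 0.52864273 -0.40341947  0.17321048]
well mid in tool [107.21536287  -2.11645251  17.14923534]
```

View pics/w11.png

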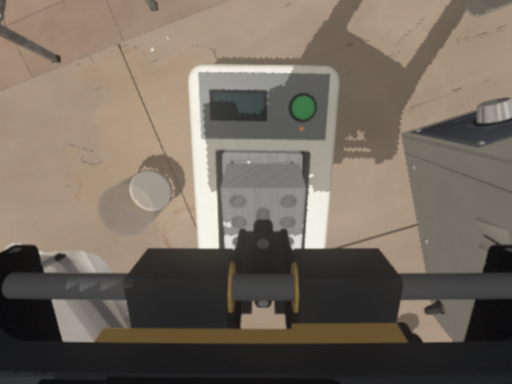

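View pics/w11y.png

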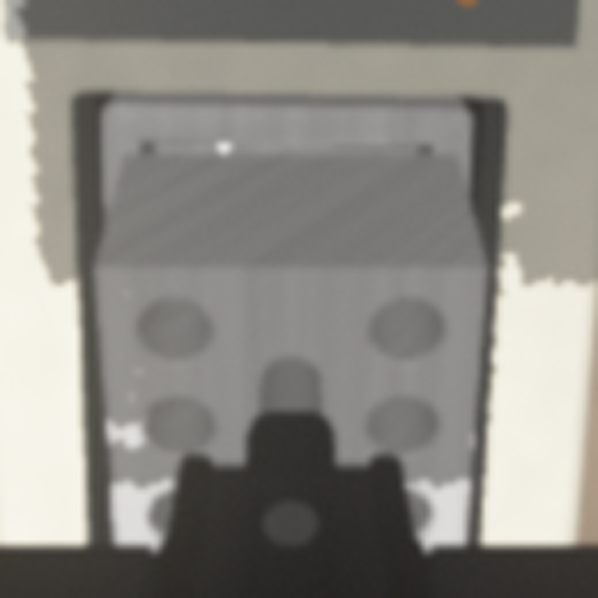

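Run:
```python
from pose import *
c=robot.camera('wrist');o=robot.get_obs();Rt=R.from_quat(o['tool_rot']).as_matrix()
p=np.array([(122,156),(458,157),(96,265),(488,266)])
rep(c,(p-1.8)/4.6+[200,130])
T=lambda u,v,z:((atz(c,(200+(u-1.8)/4.6,130+(v-1.8)/4.6),z,o)-o['position'])@Rt*1e3).round(1)
print('outer',T(103,125,.066),T(471,125,.066),'holes',T(148,148,.066),T(424,148,.066),'outer front',T(287,98,.066))
W=np.array([.5443,-.4108,.066]);print('well mid in tool',(W-o['position'])@Rt*1e3)
```

```text
pitch,yaw,roll deg [11.12 -0.42 -0.5 ] grip in tool mm [10.4 -1.  19.5] err 0.29
rearbot,frontbot tool mm [[81.9, -1.8, 51.3], [64.5, -1.2, -37.0]]
outer [107.  -38.3 -34.7] [107.   34.7 -34.6] holes [107.  -29.5 -30. ] [107.   25.5 -30. ] outer front [107.   -1.8 -40. ]
well mid in tool [107.05450964  -1.91298511  15.74382234]
```

Request:
{"name": "move_arm", "arguments": {"commands": [[1,5,-0.4,0,0],[1,12,-0.4,0,0],[1,18,-0.4,0,0],[1,22,-0.4,0,0],[1,23,-0.4,0,0]]}}

```text
time: 14.42
position: [0.5286, -0.4034, 0.1479]
tool_rot: [0.112, 0.699, -0.111, 0.698]
ft_force: [0.1, -0.2, -0.8]
grip_width: 0.0106
```

Request:
{"name": "move_arm", "arguments": {"commands": [[1,2,0,0,0],[1,3,0,0,0],[1,4,0,0,0],[1,5,0,0,0],[1,6,0,0,0],[1,6,0,0,0]]}}

```text
time: 14.92
position: [0.5288, -0.4048, 0.145]
tool_rot: [0.111, 0.698, -0.112, 0.698]
ft_force: [-4.5, -0.6, 5.6]
grip_width: 0.0111
```

Request:
{"name": "move_arm", "arguments": {"commands": [[1,-4,0,0,0],[1,-6,0,-2,0],[1,-6,0,-5,0],[1,-6,0,-5,0]]}}

```text
time: 15.25
position: [0.5238, -0.4016, 0.1489]
tool_rot: [0.112, 0.699, -0.111, 0.698]
ft_force: [-0.2, -0.7, -3.7]
grip_width: 0.0106
```

Run:
```python
from pose import *
o=robot.get_obs();print(o['time'],o['grip_width'],o['position'].round(4),o['ft_force'].round(2),o['moment'].round(3))
c=snap('wrist','w12.png')
a=cv2.imread('pics/w12.png')
cv2.imwrite('pics/w12y.png',cv2.resize(a[130:260,200:330],None,fx=4.6,fy=4.6,interpolation=cv2.INTER_CUBIC))
```

```text
15.25 0.010594135054165718 [ 0.5238 -0.4016  0.1489] [-0.17 -0.66 -3.67] [0.018 0.033 0.008]
```

View pics/w12y.png

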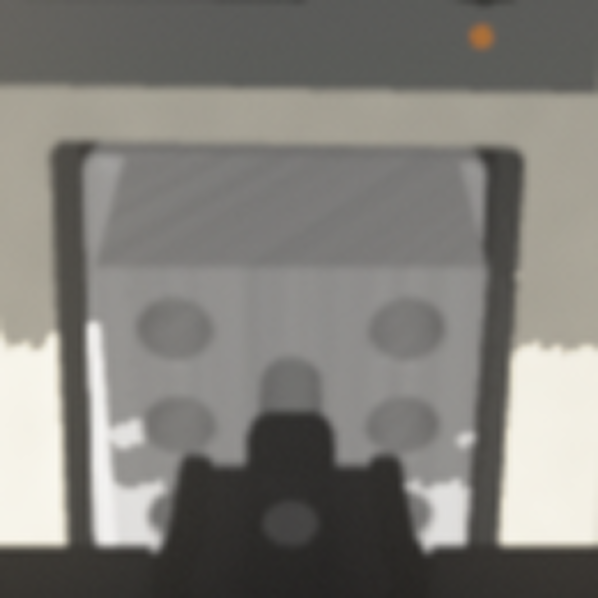

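Request:
{"name": "move_arm", "arguments": {"commands": [[1,2,0,0,0],[1,4,0,0,0],[1,5,0,0,0],[1,6,0,0,0],[1,7,0,0,0],[1,7,0,0,0]]}}

```text
time: 15.8
position: [0.5232, -0.4036, 0.1445]
tool_rot: [0.11, 0.699, -0.112, 0.698]
ft_force: [-7.0, 0.2, 9.7]
grip_width: 0.0107
```

Request:
{"name": "move_arm", "arguments": {"commands": [[1,-3,0,0,0],[1,-4,0,0,0],[1,-4,0,0,0]]}}

```text
time: 16.05
position: [0.5247, -0.4024, 0.1468]
tool_rot: [0.111, 0.698, -0.111, 0.699]
ft_force: [-2.7, 0.5, 1.0]
grip_width: 0.0109
```

Run:
```python
from pose import *
o=robot.get_obs();print(o['time'],o['grip_width'],o['position'].round(4),o['ft_force'].round(2),o['moment'].round(3))
c=snap('wrist','w13.png')
import pickle;pickle.dump((o,c),open('w13.pkl','wb'))
a=cv2.imread('pics/w13.png')
cv2.imwrite('pics/w13y.png',cv2.resize(a[150:260,208:318],None,fx=7,fy=5.4,interpolation=cv2.INTER_CUBIC))
```

```text
16.05 0.010885791744241119 [ 0.5247 -0.4024  0.1468] [-2.68  0.51  1.01] [0.025 0.328 0.056]
```

View pics/w13y.png

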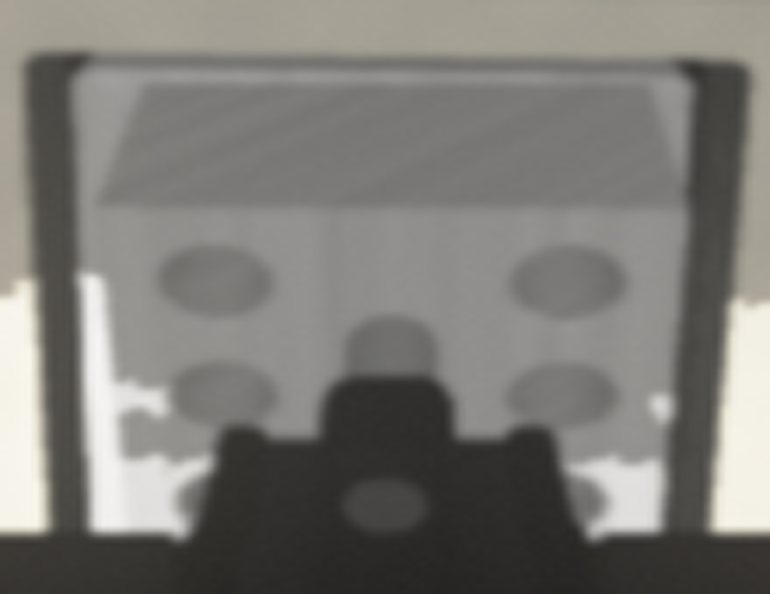

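Run:
```python
from pose import *
import pickle
o,c=pickle.load(open('w13.pkl','rb'));Rt=R.from_quat(o['tool_rot']).as_matrix()
s=lambda q:(np.array(q,float)-[3,2.2])/[7,5.4]+[208,150]
rep(c,s([(140,85),(651,86),(97,206),(690,206)]))
T=lambda u,v,z:((atz(c,s((u,v)),z,o)-o['position'])@Rt*1e3).round(1)
for v,l,r in[(90,75,692),(300,79,684),(520,89,664)]:
    a,b=T(l,v,.066),T(r,v,.066);print(a,b,(a+b)/2)
print('front outer',T(385,68,.066))
```

```text
pitch,yaw,roll deg [9.5  0.12 0.53] grip in tool mm [ 9.5 -0.6 19.5] err 0.45
rearbot,frontbot tool mm [[80.1, 0.0, 53.3], [65.2, -0.1, -35.5]]
[ 80.7 -38.1 -31.5] [ 80.7  35.1 -31.5] [ 80.7  -1.5 -31.5]
[ 80.8 -39.2   2.8] [80.7 35.7  2.8] [80.75 -1.75  2.8 ]
[ 80.8 -39.7  42. ] [80.8 34.8 42. ] [80.8  -2.45 42.  ]
front outer [ 80.7  -1.3 -34.9]
```

Request:
{"name": "move_arm", "arguments": {"commands": [[1,-3,0,0,0],[1,-3,-1.6,0,0.5],[1,-3,-1.6,0,0.5],[1,-3,-1.6,0,0.5]]}}

```text
time: 16.43
position: [0.5238, -0.4036, 0.1487]
tool_rot: [0.115, 0.698, -0.114, 0.698]
ft_force: [0.3, 0.3, -3.9]
grip_width: 0.0103
```

Run:
```python
from pose import *
o=robot.get_obs();print(o['time'],o['grip_width'],o['position'].round(4),o['ft_force'].round(2),o['moment'].round(3))
c=snap('wrist','w14.png')
import pickle;pickle.dump((o,c),open('w14.pkl','wb'))
a=cv2.imread('pics/w14.png')
cv2.imwrite('pics/w14y.png',cv2.resize(a[150:260,208:318],None,fx=7,fy=5.4,interpolation=cv2.INTER_CUBIC))
```

```text
16.4333 0.010256300515915143 [ 0.5238 -0.4036  0.1487] [ 0.34  0.32 -3.91] [-0.005  0.078 -0.003]
```

View pics/w14y.png

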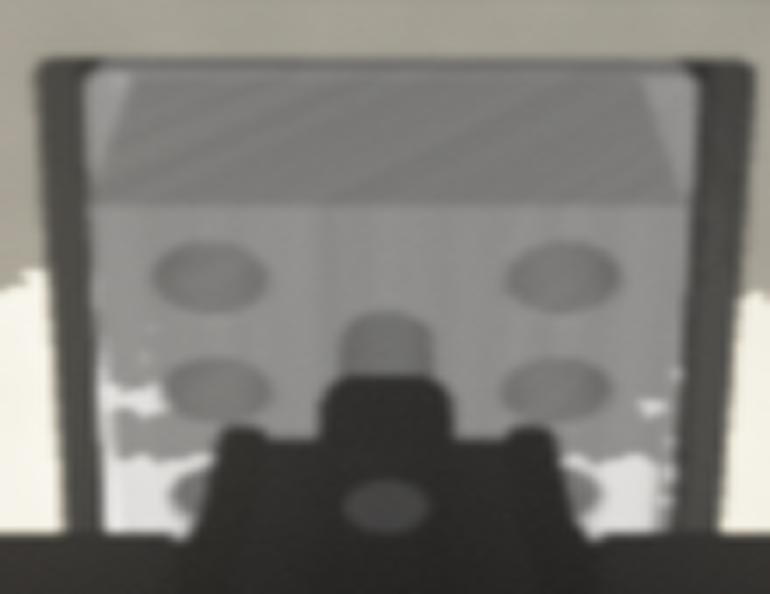

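Run:
```python
from pose import *
import pickle
o,c=pickle.load(open('w14.pkl','rb'));Rt=R.from_quat(o['tool_rot']).as_matrix()
s=lambda q:(np.array(q,float)-[3,2.2])/[7,5.4]+[208,150]
rep(c,s([(130,74),(642,75),(87,203),(690,204)]))
T=lambda u,v,z:((atz(c,s((u,v)),z,o)-o['position'])@Rt*1e3).round(1)
for v,l,r in[(95,85,697),(300,93,690),(520,104,674)]:
    a,b=T(l,v,.066),T(r,v,.066);print(a,b,(a+b)/2)
print('front outer',T(385,68,.066))
```

```text
pitch,yaw,roll deg [11.15 -0.35 -0.4 ] grip in tool mm [ 9. -1. 19.] err 0.1
rearbot,frontbot tool mm [[80.5, -1.7, 50.8], [63.1, -1.1, -37.5]]
[ 82.7 -37.2 -30.3] [ 82.7  36.1 -30.2] [ 82.7   -0.55 -30.25]
[ 82.7 -37.7   3.5] [82.7 36.7  3.5] [82.7 -0.5  3.5]
[ 82.6 -38.   42.9] [82.7 36.4 43. ] [82.65 -0.8  42.95]
front outer [ 82.7  -1.3 -34.5]
```

Request:
{"name": "move_arm", "arguments": {"commands": [[1,1,0.7,0,0],[1,2,0.7,0,0],[1,4,0.7,0,0],[1,6,0.7,0,0],[1,7,0.7,0,0],[1,8,0.7,0,0],[1,8,0.7,0,0]]}}

```text
time: 17.07
position: [0.524, -0.4031, 0.1412]
tool_rot: [0.114, 0.698, -0.114, 0.698]
ft_force: [-0.1, 0.1, -3.7]
grip_width: 0.0106
```

Request:
{"name": "move_arm", "arguments": {"commands": [[1,2,0,0,0],[1,4,0,0,0],[1,4,0,0,0],[1,4,0,0,0]]}}

```text
time: 17.4
position: [0.524, -0.4031, 0.1373]
tool_rot: [0.114, 0.698, -0.114, 0.698]
ft_force: [0.1, 0.2, -4.2]
grip_width: 0.0103
```

Request:
{"name": "move_arm", "arguments": {"commands": [[1,0,0,3,0],[1,0,0,6,0],[1,0,0,8,0],[1,0,0,8,0],[1,0,0,8,0]]}}

```text
time: 17.82
position: [0.5316, -0.4056, 0.1374]
tool_rot: [0.114, 0.698, -0.114, 0.698]
ft_force: [-1.1, 0.3, -2.9]
grip_width: 0.0105
```

Request:
{"name": "move_arm", "arguments": {"commands": [[1,0,0,2,0],[1,0,0,4,0],[1,0,0,5,0],[1,0,0,5,0],[1,0,0,5,0]]}}

```text
time: 18.23
position: [0.535, -0.4067, 0.1377]
tool_rot: [0.115, 0.699, -0.114, 0.697]
ft_force: [-5.4, 1.8, 1.1]
grip_width: 0.0105
```

Run:
```python
from pose import *
o=robot.get_obs();print(o['time'],o['grip_width'],o['position'].round(4),o['ft_force'].round(2),o['moment'].round(3))
c=snap('wrist','w15.png')
import pickle;pickle.dump((o,c),open('w15.pkl','wb'))
a=cv2.imread('pics/w15.png')
cv2.imwrite('pics/w15y.png',cv2.resize(a[150:260,208:318],None,fx=7,fy=5.4,interpolation=cv2.INTER_CUBIC))
```

```text
18.2333 0.010520416783068413 [ 0.535  -0.4067  0.1377] [-5.38  1.8   1.07] [0.346 1.214 0.04 ]
```

View pics/w15y.png

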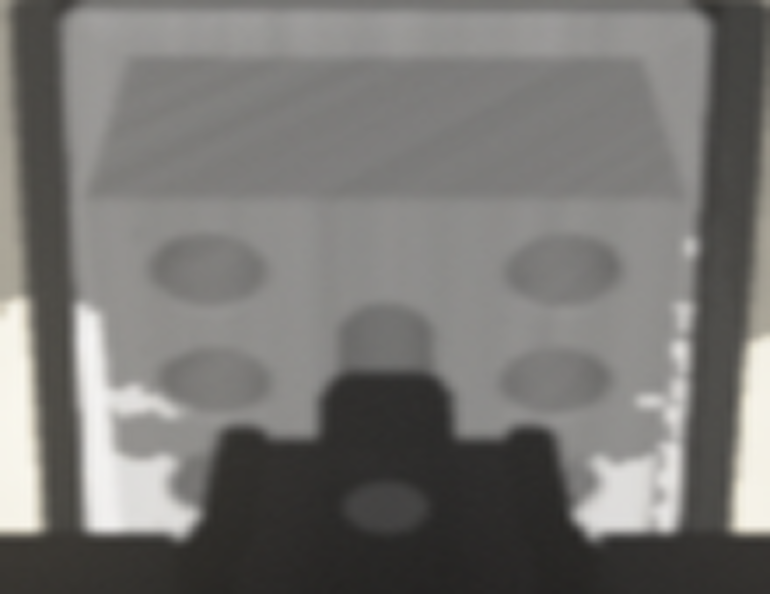

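Run:
```python
from pose import *
import pickle
o,c=pickle.load(open('w15.pkl','rb'));Rt=R.from_quat(o['tool_rot']).as_matrix()
s=lambda q:(np.array(q,float)-[3,2.2])/[7,5.4]+[208,150]
rep(c,s([(127,59),(640,60),(86,195),(688,196)]))
T=lambda u,v,z:((atz(c,s((u,v)),z,o)-o['position'])@Rt*1e3).round(1)
for v,l,r in[(60,62,711),(300,72,702),(520,83,686)]:
    a,b=T(l,v,.066),T(r,v,.066);print(a,b,(a+b)/2)
print('front outer',T(385,10,.066))
```

```text
pitch,yaw,roll deg [13.   -0.47 -0.63] grip in tool mm [11.1 -1.2 18.6] err 0.11
rearbot,frontbot tool mm [[83.6, -2.1, 48.1], [63.3, -1.4, -39.6]]
[ 71.8 -38.  -37.9] [ 71.8  35.8 -37.9] [ 71.8  -1.1 -37.9]
[ 71.7 -38.6  -0.5] [71.7 36.4 -0.4] [71.7  -1.1  -0.45]
[ 71.5 -38.9  37.2] [71.5 36.2 37.2] [71.5  -1.35 37.2 ]
front outer [ 71.8  -1.3 -45.3]
```

Request:
{"name": "move_arm", "arguments": {"commands": [[1,0,0.2,2,0],[1,0,0.4,3,0],[1,0,0.5,4,0],[1,0,0.5,4.5,0],[1,0,0.5,4.5,0]]}}

```text
time: 18.7
position: [0.5386, -0.4076, 0.138]
tool_rot: [0.115, 0.7, -0.114, 0.696]
ft_force: [-6.4, 2.3, 2.5]
grip_width: 0.0105
```

Run:
```python
from pose import *
o=robot.get_obs();print(o['time'],o['grip_width'],o['position'].round(4),o['ft_force'].round(2),o['moment'].round(3))
c=snap('wrist','w16.png')
import pickle;pickle.dump((o,c),open('w16.pkl','wb'))
a=cv2.imread('pics/w16.png')
cv2.imwrite('pics/w16y.png',cv2.resize(a[140:250,208:318],None,fx=7,fy=5.4,interpolation=cv2.INTER_CUBIC))
```

```text
18.7 0.01050719592919378 [ 0.5386 -0.4076  0.138 ] [-6.4   2.28  2.47] [0.421 1.614 0.011]
```

View pics/w16y.png

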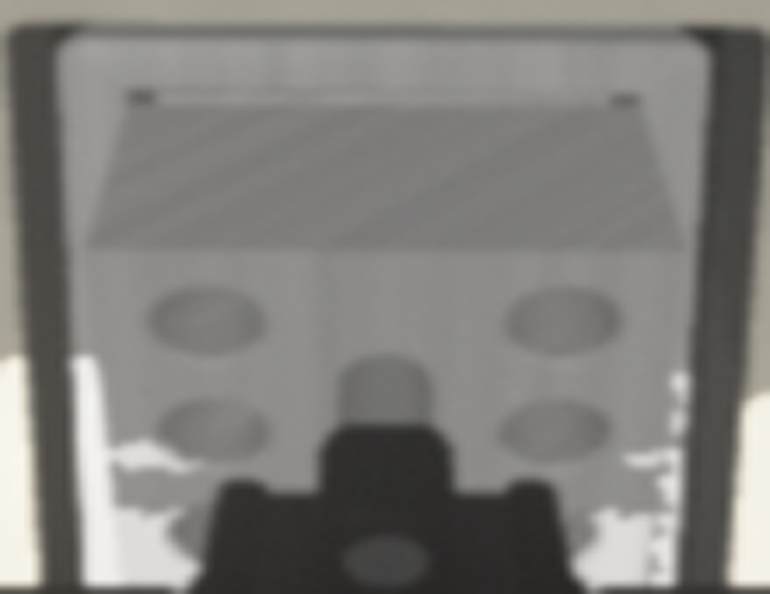

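Run:
```python
from pose import *
import pickle
o,c=pickle.load(open('w16.pkl','rb'));Rt=R.from_quat(o['tool_rot']).as_matrix()
s=lambda q:(np.array(q,float)-[3,2.2])/[7,5.4]+[208,140]
rep(c,s([(127,106),(640,107),(86,246),(688,247)]))
T=lambda u,v,z:((atz(c,s((u,v)),z,o)-o['position'])@Rt*1e3).round(1)
for v,l,r in[(80,58,711),(300,67,703),(520,79,688)]:
    a,b=T(l,v,.066),T(r,v,.066);print(a,b,(a+b)/2)
print('front outer',T(385,38,.066),'inner',T(385,97,.066),T(128,97,.066),T(640,100,.066))
```

```text
pitch,yaw,roll deg [14.   -0.48 -0.64] grip in tool mm [12.2 -1.2 18.6] err 0.07
rearbot,frontbot tool mm [[85.2, -2.1, 46.7], [63.4, -1.4, -40.6]]
[ 72.2 -38.3 -42.9] [ 72.2  35.6 -42.8] [ 72.2   -1.35 -42.85]
[ 72.  -38.8  -9.1] [72.  36.2 -9. ] [72.   -1.3  -9.05]
[ 71.8 -39.   27.7] [71.8 36.  27.8] [71.8  -1.5  27.75]
front outer [ 72.3  -1.3 -49. ] inner [ 72.2  -1.3 -40.3] [ 72.2 -30.4 -40.4] [ 72.2  27.7 -39.9]
```

Request:
{"name": "move_arm", "arguments": {"commands": [[1,0,0,-5,0],[1,-2,0,-10,0],[1,-10,0,-10,0],[1,-18,0,-8,0],[1,-22,0,4,0],[1,-22,0,16,0],[1,-22,0,23,0],[1,-18,0,23,0]]}}

```text
time: 19.42
position: [0.5658, -0.4173, 0.1575]
tool_rot: [0.113, 0.696, -0.115, 0.7]
ft_force: [0.6, -0.9, -3.7]
grip_width: 0.0108
```

Request:
{"name": "move_arm", "arguments": {"commands": [[1,4,0,0,0],[1,7,0,0,0],[1,9,0,0,0],[1,9,0,0,0]]}}

```text
time: 19.75
position: [0.5614, -0.415, 0.1465]
tool_rot: [0.115, 0.699, -0.114, 0.697]
ft_force: [-2.0, 1.6, 1.7]
grip_width: 0.0107
```

Request:
{"name": "move_arm", "arguments": {"commands": [[1,0,0,0,0],[1,0,0,0,0],[1,1,0,-1,0],[1,2,0,-2,0],[1,3,0,-3,0],[1,4,0,-4,0],[1,4,0,-4,0]], "newtons": 8}}

```text
time: 20.33
position: [0.5585, -0.4143, 0.1427]
tool_rot: [0.114, 0.698, -0.114, 0.698]
ft_force: [-2.3, 2.0, 3.3]
grip_width: 0.0118
```

Request:
{"name": "move_arm", "arguments": {"commands": [[1,0,0,0,0],[1,0,0,0,0],[1,0,0,0,0],[1,-4,0,0,0],[1,-10,0,-2,0],[1,-16,0,-6,0],[1,-18,0,-14,0],[1,-18,0,-20,0]], "newtons": 55}}

```text
time: 21.0
position: [0.5394, -0.4079, 0.1612]
tool_rot: [0.114, 0.698, -0.115, 0.698]
ft_force: [-0.4, 0.8, -3.9]
grip_width: 0.0103
```

Run:
```python
from pose import *
o=robot.get_obs();print(o['time'],o['grip_width'],o['position'].round(4),o['ft_force'].round(2),o['moment'].round(3))
c=snap('wrist','w17.png')
import pickle;pickle.dump((o,c),open('w17.pkl','wb'))
a=cv2.imread('pics/w17.png')
cv2.imwrite('pics/w17y.png',cv2.resize(a[140:250,208:318],None,fx=7,fy=5.4,interpolation=cv2.INTER_CUBIC))
```

```text
21.0 0.010334361749610785 [ 0.5394 -0.4079  0.1612] [-0.44  0.84 -3.88] [ 0.03   0.041 -0.032]
```

View pics/w17y.png

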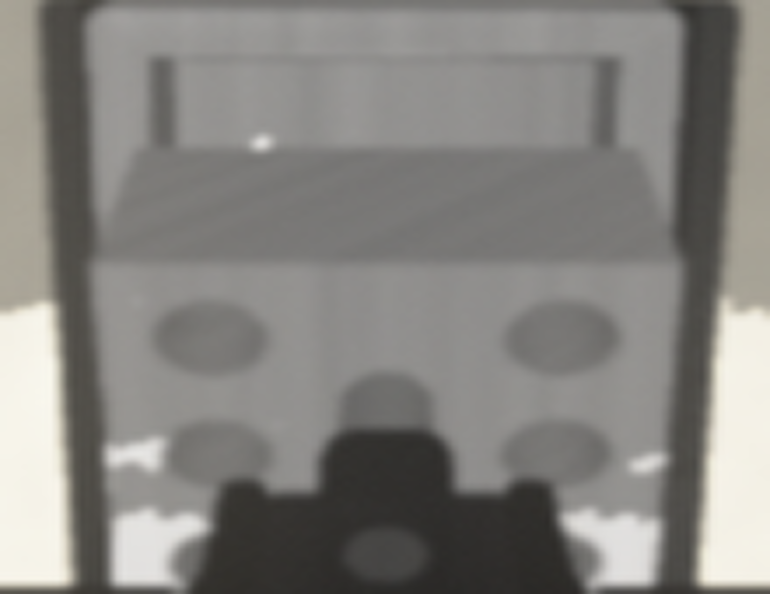

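```bash
cat > an.py <<'E'
from pose import *
import pickle
def an(f,off,P,rows,fo,fi=None):
    o,c=pickle.load(open(f,'rb'));Rt=R.from_quat(o['tool_rot']).as_matrix()
    s=lambda q:(np.array(q,float)-[3,2.2])/[7,5.4]+off
    t=rep(c,s(P))
    T=lambda u,v,z:((atz(c,s((u,v)),z,o)-o['position'])@Rt*1e3).round(1)
    for v,l,r in rows:
        a,b=T(l,v,.066),T(r,v,.066);print('well y',(a[1]+b[1]).round(1)/2,'at z',a[2],'width',(b-a)[1])
    F=T(385,fo,.066)[2]
    print('front inner z from outer',F+8, 'direct',None if fi is None else T(385,fi,.066)[2])
    q=t([[.045,0,-.064],[-.045,0,-.064]])
    m=(F+8 if fi is None else T(385,fi,.066)[2])+48
    print('rear X',q[0,2]*1e3-m,'Z',(o['position'][2]-q[0,0])*1e3,'front X',q[1,2]*1e3-m,'Z',(o['position'][2]-q[1,0])*1e3,'TCP X',-m,o['position'][2])
E
python3 - <<'E'
from an import *
an('w17.pkl',[208,140],[(135,149),(636,150),(92,260),(681,261)],[(80,87,683),(300,96,677),(520,108,663)],8,57)
E
```

```text
pitch,yaw,roll deg [ 7.59 -0.25 -0.18] grip in tool mm [10.1 -1.2 19.6] err 0.17
rearbot,frontbot tool mm [[79.4, -1.6, 55.7], [67.5, -1.2, -33.5]]
well y -1.3 at z -38.9 width 74.0
well y -1.15 at z -1.7 width 75.3
well y -1.25 at z 38.9 width 75.3
front inner z from outer -42.4 direct -42.6
rear X 50.32888851730423 Z 81.73490526650288 front X -38.881229520355504 Z 93.6261789717526 TCP X -5.399999999999999 0.16117354065566916
```

Request:
{"name": "move_arm", "arguments": {"commands": [[1,0,0.2,-6,0],[1,4,0.2,-12,0],[1,9,0.2,-17,0],[1,13,0.2,-19,0],[1,15,0.2,-19,0],[1,17,0.2,-19,0],[1,19,0.2,-19,0],[1,20,0.2,-19,0]]}}

```text
time: 21.72
position: [0.5217, -0.4026, 0.1416]
tool_rot: [0.114, 0.698, -0.115, 0.698]
ft_force: [-5.8, -1.1, 7.6]
grip_width: 0.0107
```

Request:
{"name": "move_arm", "arguments": {"commands": [[1,1,0,0,0],[1,2,0,0,0],[1,3,0,0,0],[1,4,0,0,0],[1,4,0,0,0]]}}

```text
time: 22.13
position: [0.5211, -0.4036, 0.1394]
tool_rot: [0.113, 0.698, -0.115, 0.698]
ft_force: [-7.8, 1.0, 11.5]
grip_width: 0.0105
```

Request:
{"name": "move_arm", "arguments": {"commands": [[1,-3,0,0,0],[1,-4,0,0,0],[1,-4,0,0,0]]}}

```text
time: 22.38
position: [0.5226, -0.4023, 0.1416]
tool_rot: [0.114, 0.697, -0.115, 0.698]
ft_force: [-2.5, 0.6, 3.6]
grip_width: 0.0101
```

Run:
```python
from pose import *
o=robot.get_obs();print(o['time'],o['grip_width'],o['position'].round(4),o['ft_force'].round(2),o['moment'].round(3))
c=snap('wrist','w18.png')
import pickle;pickle.dump((o,c),open('w18.pkl','wb'))
a=cv2.imread('pics/w18.png')
cv2.imwrite('pics/w18y.png',cv2.resize(a[150:260,208:318],None,fx=7,fy=5.4,interpolation=cv2.INTER_CUBIC))
```

```text
22.3833 0.01013329096903429 [ 0.5226 -0.4023  0.1416] [-2.45  0.55  3.63] [0.073 0.311 0.014]
```

View pics/w18y.png

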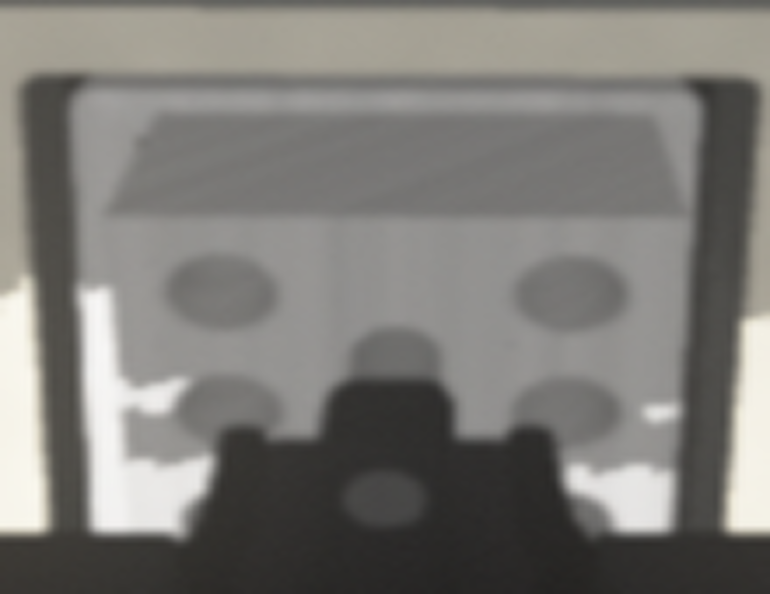

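Run:
```python
from an import *
an('w18.pkl',[208,150],[(156,114),(650,115),(107,214),(688,214)],[(100,72,697),(300,78,693),(520,90,678)],84)
```

```text
pitch,yaw,roll deg [5.05 0.33 1.24] grip in tool mm [10.2 -0.4 20.4] err 0.18
rearbot,frontbot tool mm [[77.9, 1.2, 59.6], [70.0, 0.7, -30.1]]
well y -1.35 at z -31.1 width 72.7
well y -1.25 at z 0.9 width 74.5
well y -1.45 at z 39.3 width 74.5
front inner z from outer -25.5 direct None
rear X 37.06472652143546 Z 63.64168308779164 front X -52.58490820086092 Z 71.55811794905581 TCP X -22.5 0.14155797815859208
```

Request:
{"name": "move_arm", "arguments": {"commands": [[1,-4,-0.4,-1,0],[1,-5,-0.8,-2,0],[1,-5,-0.8,-2,0],[1,-5,-0.8,-2,0]]}}

```text
time: 22.77
position: [0.5195, -0.4012, 0.1443]
tool_rot: [0.115, 0.698, -0.114, 0.697]
ft_force: [-0.1, -0.7, -4.0]
grip_width: 0.0103
```

Run:
```python
from pose import *
o=robot.get_obs();print(o['time'],o['grip_width'],o['position'].round(4),o['ft_force'].round(2),o['moment'].round(3))
c=snap('wrist','w19.png')
import pickle;pickle.dump((o,c),open('w19.pkl','wb'))
a=cv2.imread('pics/w19.png')
cv2.imwrite('pics/w19y.png',cv2.resize(a[150:260,208:318],None,fx=7,fy=5.4,interpolation=cv2.INTER_CUBIC))
```

```text
22.7667 0.010318853199611518 [ 0.5195 -0.4012  0.1443] [-0.08 -0.66 -3.96] [ 0.03   0.054 -0.003]
```

View pics/w19y.png

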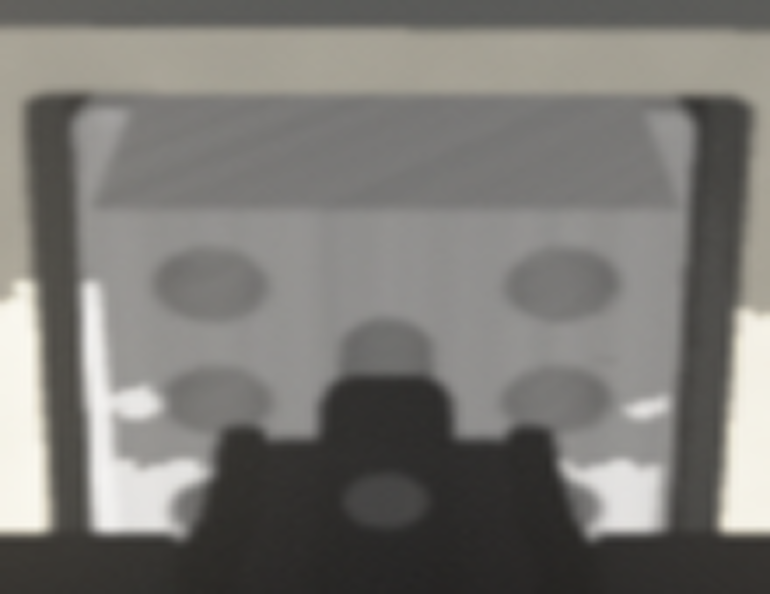

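Run:
```python
from an import *
an('w19.pkl',[208,150],[(133,98),(644,98),(93,207),(680,208)],[(120,73,694),(300,80,687),(520,91,672)],97)
```

```text
pitch,yaw,roll deg [7.17 0.02 0.35] grip in tool mm [ 8.6 -1.3 19.3] err 0.73
rearbot,frontbot tool mm [[77.7, -0.9, 55.9], [66.5, -0.9, -33.4]]
well y -1.5 at z -27.3 width 73.4
well y -1.45 at z 1.9 width 74.30000000000001
well y -1.8 at z 40.7 width 74.4
front inner z from outer -22.9 direct None
rear X 30.823226277307462 Z 66.65486872776566 front X -58.47290045567759 Z 77.8887803790711 TCP X -25.1 0.14434551287149977
```

Request:
{"name": "move_arm", "arguments": {"commands": [[1,1,-0.3,0,0],[1,2,-0.3,0,0],[1,3,-0.3,0,0],[1,4,-0.3,0,0],[1,5,-0.3,0,0],[1,6,-0.3,0,0],[1,6,-0.3,0,0]]}}

```text
time: 23.4
position: [0.5196, -0.402, 0.1392]
tool_rot: [0.114, 0.698, -0.114, 0.698]
ft_force: [0.6, 0.5, -3.4]
grip_width: 0.0105
```

Request:
{"name": "move_arm", "arguments": {"commands": [[1,1,0,0,0],[1,2,0,0,0],[1,3,0,0,0],[1,3,0,2,0],[1,3,0,4,0],[1,3,0,6,0],[1,3,0,8,0],[1,3,0,8,0]]}}

```text
time: 24.07
position: [0.5277, -0.4048, 0.1366]
tool_rot: [0.114, 0.698, -0.114, 0.698]
ft_force: [0.4, -0.7, -4.0]
grip_width: 0.0105
```

Request:
{"name": "move_arm", "arguments": {"commands": [[1,0,0,1,0],[1,0,0,3,0],[1,0,0,5,0],[1,0,0,6,0],[1,0,0,6,0]]}}

```text
time: 24.48
position: [0.5316, -0.4059, 0.1365]
tool_rot: [0.115, 0.699, -0.114, 0.696]
ft_force: [-5.8, 1.4, -0.3]
grip_width: 0.0107
```

Run:
```python
from pose import *
o=robot.get_obs();print(o['time'],o['grip_width'],o['position'].round(4),o['ft_force'].round(2),o['moment'].round(3))
c=snap('wrist','w20.png')
import pickle;pickle.dump((o,c),open('w20.pkl','wb'))
a=cv2.imread('pics/w20.png')
cv2.imwrite('pics/w20y.png',cv2.resize(a[150:260,208:318],None,fx=7,fy=5.4,interpolation=cv2.INTER_CUBIC))
```

```text
24.4833 0.01072660478183075 [ 0.5316 -0.4059  0.1365] [-5.83  1.4  -0.27] [ 0.368  1.082 -0.071]
```

View pics/w20y.png

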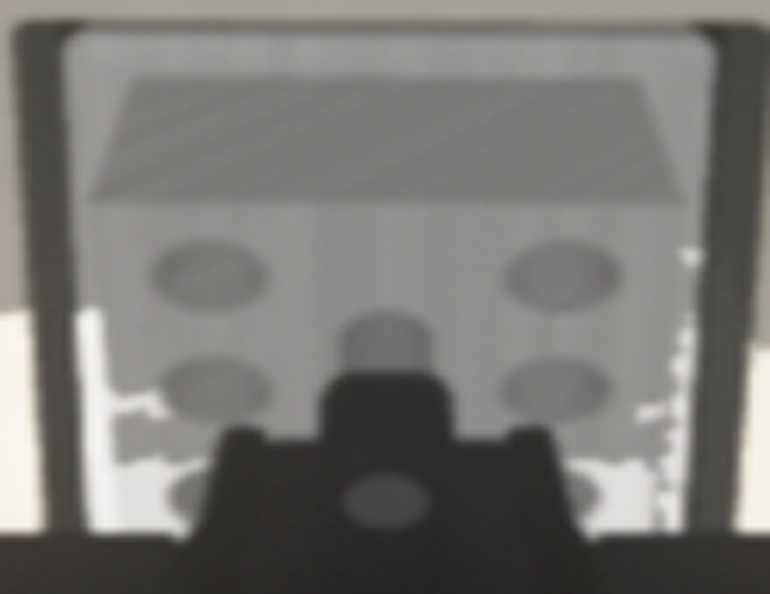

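Run:
```python
from an import *
an('w20.pkl',[208,150],[(131,79),(638,79),(90,200),(684,201)],[(80,66,713),(300,75,704),(520,86,688)],30)
```

```text
pitch,yaw,roll deg [ 9.92 -0.29 -0.42] grip in tool mm [10.5 -1.1 19.1] err 0.21
rearbot,frontbot tool mm [[81.3, -1.7, 52.4], [65.8, -1.3, -36.3]]
well y -0.75 at z -35.2 width 73.5
well y -0.75 at z -0.9 width 74.5
well y -1.1 at z 36.6 width 74.6
front inner z from outer -34.5 direct None
rear X 38.86291710114486 Z 55.22518179376543 front X -49.78908615614581 Z 70.73713851369007 TCP X -13.5 0.13653447386407347
```

Request:
{"name": "move_arm", "arguments": {"commands": [[1,0,0,2,0],[1,0,0,3.5,0],[1,0,0,5,0],[1,0,0,6,0],[1,0,0,6,0]]}}

```text
time: 24.95
position: [0.536, -0.4073, 0.1368]
tool_rot: [0.115, 0.7, -0.113, 0.695]
ft_force: [-8.6, 2.1, 3.6]
grip_width: 0.0103
```

Run:
```python
from pose import *
o=robot.get_obs();print(o['time'],o['grip_width'],o['position'].round(4),o['ft_force'].round(2),o['moment'].round(3))
c=snap('wrist','w21.png')
import pickle;pickle.dump((o,c),open('w21.pkl','wb'))
a=cv2.imread('pics/w21.png')
cv2.imwrite('pics/w21y.png',cv2.resize(a[140:250,208:318],None,fx=7,fy=5.4,interpolation=cv2.INTER_CUBIC))
```

```text
24.95 0.010270110274703719 [ 0.536  -0.4073  0.1368] [-8.57  2.08  3.64] [0.534 1.667 0.002]
```

View pics/w21y.png

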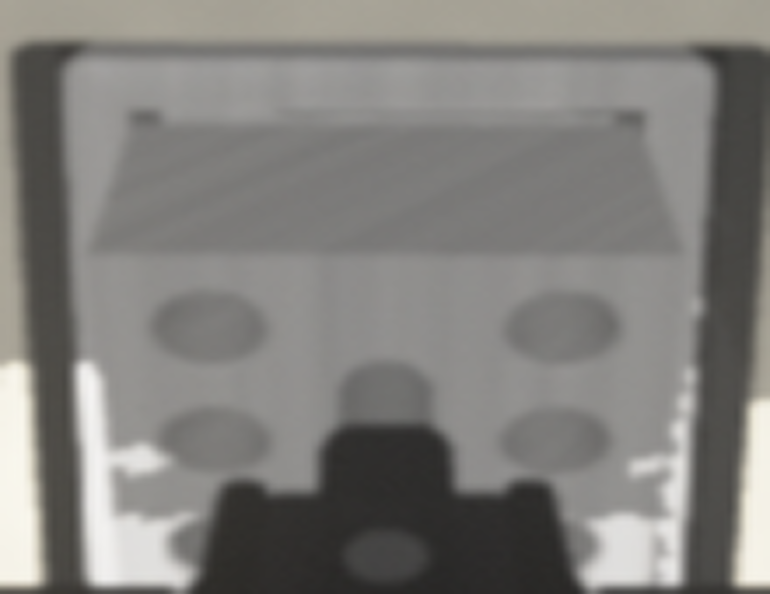

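Run:
```python
from an import *
an('w21.pkl',[208,140],[(131,126),(638,126),(88,251),(684,252)],[(90,63,714),(300,73,705),(520,84,691)],55,112)
```

```text
pitch,yaw,roll deg [10.86 -0.23 -0.27] grip in tool mm [11.1 -1.2 18.9] err 0.11
rearbot,frontbot tool mm [[82.4, -1.7, 51.0], [65.5, -1.3, -37.4]]
well y -0.85 at z -41.6 width 73.5
well y -0.8 at z -9.5 width 74.19999999999999
well y -1.0 at z 27.1 width 74.4
front inner z from outer -38.7 direct -38.3
rear X 41.31148393289796 Z 54.37357037953483 front X -47.07584911988925 Z 71.33090424987668 TCP X -9.700000000000003 0.13679903433637974
```

Request:
{"name": "move_arm", "arguments": {"commands": [[1,1,0.2,1,0],[1,2,0.3,1,0],[1,3,0.3,1,0],[1,4,0.3,1,0],[1,5,0.3,1,0],[1,6,0.3,1,0],[1,6,0.3,1,0]]}}

```text
time: 25.58
position: [0.5361, -0.407, 0.1305]
tool_rot: [0.115, 0.701, -0.113, 0.695]
ft_force: [-9.9, 2.4, 3.4]
grip_width: 0.0104
```

Run:
```python
from pose import *
o=robot.get_obs();print(o['time'],o['grip_width'],o['position'].round(4),o['ft_force'].round(2),o['moment'].round(3))
c=snap('wrist','w22.png')
import pickle;pickle.dump((o,c),open('w22.pkl','wb'))
a=cv2.imread('pics/w22.png')
cv2.imwrite('pics/w22y.png',cv2.resize(a[140:250,208:318],None,fx=7,fy=5.4,interpolation=cv2.INTER_CUBIC))
```

```text
25.5833 0.010406129484668536 [ 0.5361 -0.407   0.1305] [-9.94  2.4   3.42] [ 0.62   1.885 -0.068]
```

View pics/w22y.png

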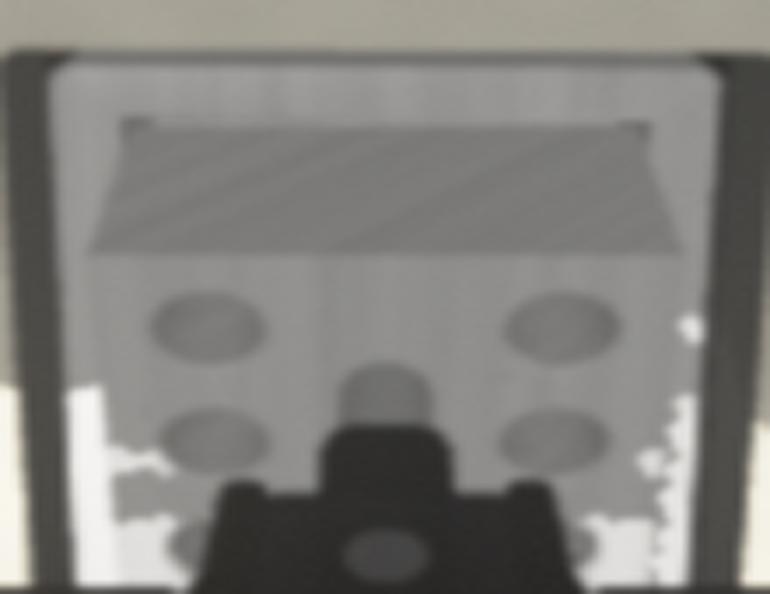

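Request:
{"name": "move_arm", "arguments": {"commands": [[1,1,0,0.3,0],[1,2,0,0.5,0],[1,3,0,0.5,0],[1,4,0,0.5,0],[1,5,0,0.5,0],[1,5,0,0.5,0]]}}

```text
time: 26.13
position: [0.5361, -0.4069, 0.1255]
tool_rot: [0.115, 0.701, -0.113, 0.694]
ft_force: [-9.6, 2.2, 5.2]
grip_width: 0.0105
```

Run:
```python
from pose import *
o=robot.get_obs();print(o['time'],o['grip_width'],o['position'].round(4),o['ft_force'].round(2),o['moment'].round(3))
c=snap('wrist','w23.png')
import pickle;pickle.dump((o,c),open('w23.pkl','wb'))
a=cv2.imread('pics/w23.png')
cv2.imwrite('pics/w23y.png',cv2.resize(a[140:250,208:318],None,fx=7,fy=5.4,interpolation=cv2.INTER_CUBIC))
```

```text
26.1333 0.010485628215459439 [ 0.5361 -0.4069  0.1255] [-9.56  2.21  5.17] [0.652 2.003 0.007]
```

View pics/w23y.png

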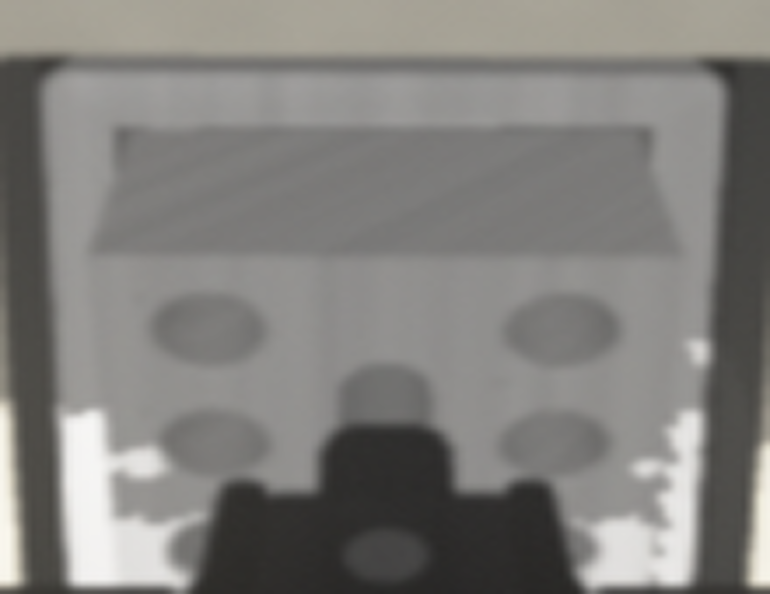

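Request:
{"name": "move_arm", "arguments": {"commands": [[1,1,0,-1,0],[1,2,0,-2,0],[1,3,0,-2.5,0],[1,4,0,-2.5,0],[1,5,0,-2.5,0],[1,5,0,-2.5,0]], "newtons": 30}}

```text
time: 26.68
position: [0.5352, -0.4067, 0.1212]
tool_rot: [0.115, 0.7, -0.113, 0.696]
ft_force: [-9.0, 2.3, 5.3]
grip_width: 0.0111
```

Run:
```python
from pose import *
o=robot.get_obs();print(o['time'],o['grip_width'],o['position'].round(4),o['ft_force'].round(2),o['moment'].round(3))
c=snap('wrist','w24.png')
import pickle;pickle.dump((o,c),open('w24.pkl','wb'))
a=cv2.imread('pics/w24.png')
cv2.imwrite('pics/w24y.png',cv2.resize(a[140:250,208:318],None,fx=7,fy=5.4,interpolation=cv2.INTER_CUBIC))
```

```text
26.6833 0.011055539314443115 [ 0.5352 -0.4067  0.1212] [-9.03  2.35  5.26] [0.584 1.52  0.015]
```

View pics/w24y.png

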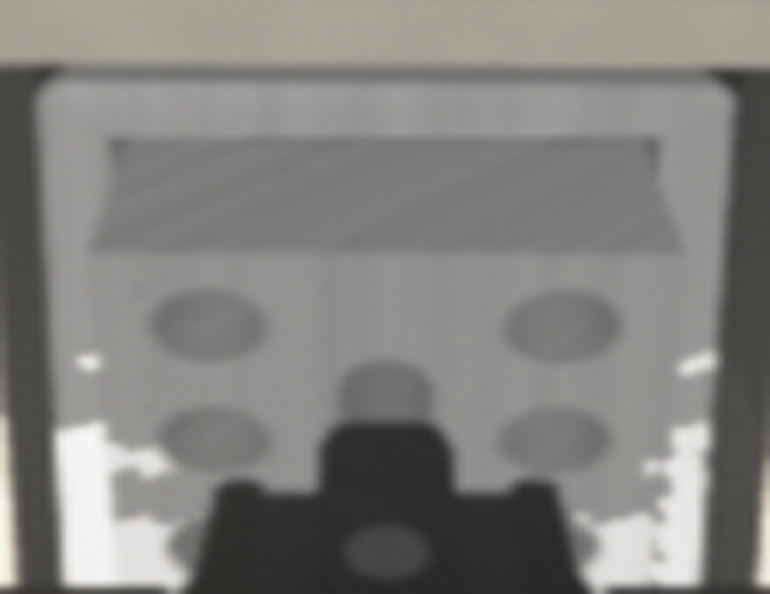

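Request:
{"name": "move_arm", "arguments": {"commands": [[1,0,0,-1,0],[1,1,0,-2,0],[1,2,0,-3,0],[1,3,0,-4,0],[1,4,0,-4,0],[1,4,0,-4,0]], "newtons": 20}}

```text
time: 27.23
position: [0.533, -0.4063, 0.1179]
tool_rot: [0.114, 0.699, -0.114, 0.697]
ft_force: [-5.9, 3.4, 5.8]
grip_width: 0.0111
```

Run:
```python
from pose import *
o=robot.get_obs();print(o['time'],o['grip_width'],o['position'].round(4),o['ft_force'].round(2),o['moment'].round(3))
c=snap('wrist','w25.png')
import pickle;pickle.dump((o,c),open('w25.pkl','wb'))
a=cv2.imread('pics/w25.png')
cv2.imwrite('pics/w25y.png',cv2.resize(a[140:250,208:318],None,fx=7,fy=5.4,interpolation=cv2.INTER_CUBIC))
```

```text
27.2333 0.011111986338181671 [ 0.533  -0.4063  0.1179] [-5.95  3.36  5.8 ] [ 0.425  1.036 -0.023]
```

View pics/w25y.png

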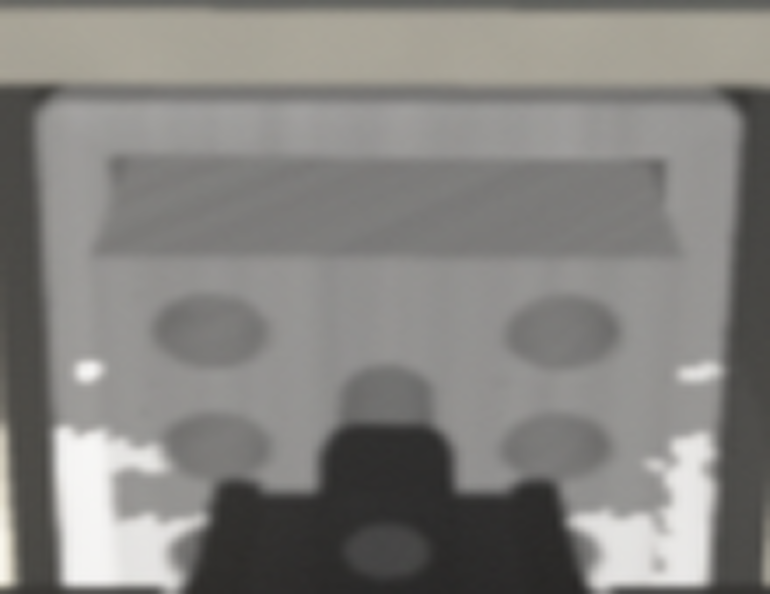

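Request:
{"name": "move_arm", "arguments": {"commands": [[1,0,0,-1,0],[1,1,0,-2,0],[1,2,0,-3,0],[1,3,0,-4,0],[1,4,0,-5,0],[1,4,0,-5,0]], "newtons": 10}}

```text
time: 27.78
position: [0.5288, -0.405, 0.1134]
tool_rot: [0.114, 0.698, -0.114, 0.698]
ft_force: [-4.6, 2.3, 4.0]
grip_width: 0.0112
```

Run:
```python
from pose import *
o=robot.get_obs();print(o['time'],o['grip_width'],o['position'].round(4),o['ft_force'].round(2),o['moment'].round(3))
c=snap('wrist','w26.png')
import pickle;pickle.dump((o,c),open('w26.pkl','wb'))
a=cv2.imread('pics/w26.png')
cv2.imwrite('pics/w26y.png',cv2.resize(a[140:250,208:318],None,fx=7,fy=5.4,interpolation=cv2.INTER_CUBIC))
```

```text
27.7833 0.011204801464963969 [ 0.5288 -0.405   0.1134] [-4.63  2.27  4.01] [ 0.302  0.804 -0.011]
```

View pics/w26y.png

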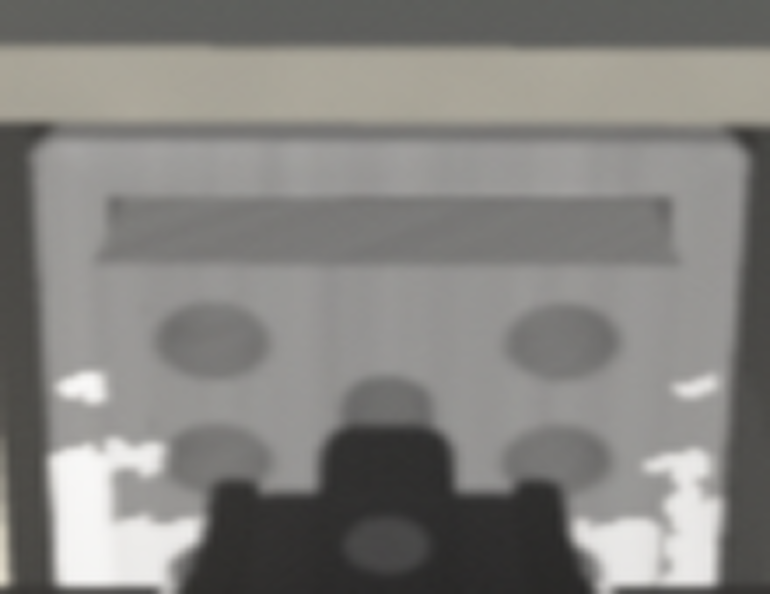

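Rocking down well. Continue.

Request:
{"name": "move_arm", "arguments": {"commands": [[1,1,0,-1,0],[1,2,0,-2,0],[1,3,0,-3,0],[1,4,0,-4,0],[1,5,0,-5,0],[1,6,0,-6,0],[1,6,0,-6,0]]}}

```text
time: 28.42
position: [0.5235, -0.4031, 0.1067]
tool_rot: [0.114, 0.698, -0.114, 0.698]
ft_force: [-4.3, 2.3, 4.7]
grip_width: 0.0117
```

Run:
```python
from pose import *
o=robot.get_obs();print(o['time'],o['grip_width'],o['position'].round(4),o['ft_force'].round(2),o['moment'].round(3))
c=snap('wrist','w27.png')
import pickle;pickle.dump((o,c),open('w27.pkl','wb'))
a=cv2.imread('pics/w27.png')
cv2.imwrite('pics/w27y.png',cv2.resize(a[140:250,208:318],None,fx=7,fy=5.4,interpolation=cv2.INTER_CUBIC))
```

```text
28.4167 0.011715775394124158 [ 0.5235 -0.4031  0.1067] [-4.3   2.27  4.74] [ 0.3    0.77  -0.064]
```

View pics/w27y.png

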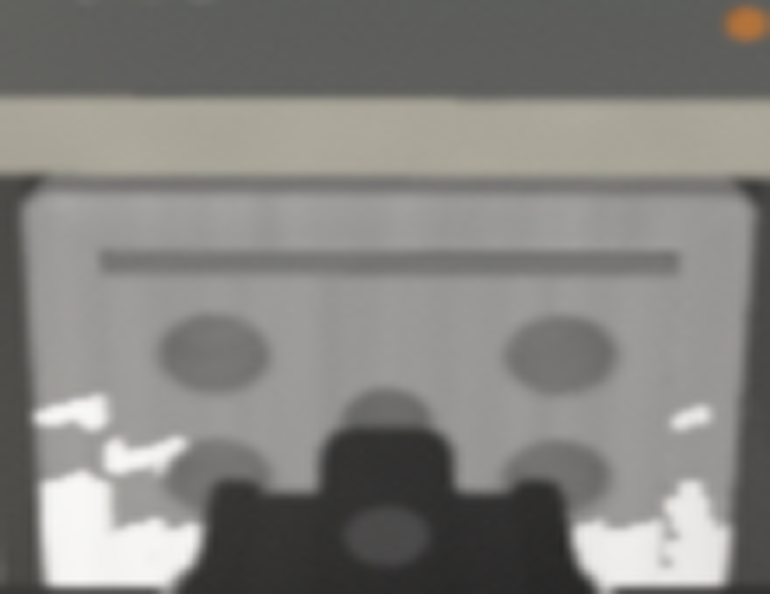

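Request:
{"name": "move_arm", "arguments": {"commands": [[1,1,0,-1,0],[1,2,0,-2,0],[1,3,0,-3,0],[1,4,0,-3,0],[1,4,0,-3,0]]}}

```text
time: 28.88
position: [0.5236, -0.4033, 0.1053]
tool_rot: [0.114, 0.695, -0.115, 0.7]
ft_force: [-0.6, 3.1, 12.0]
grip_width: 0.0117
```

Run:
```python
from pose import *
o=robot.get_obs();print(o['time'],o['grip_width'],o['position'].round(4),o['ft_force'].round(2),o['moment'].round(3))
c=snap('wrist','w28.png')
import pickle;pickle.dump((o,c),open('w28.pkl','wb'))
a=cv2.imread('pics/w28.png')
cv2.imwrite('pics/w28y.png',cv2.resize(a[140:250,208:318],None,fx=7,fy=5.4,interpolation=cv2.INTER_CUBIC))
```

```text
28.8833 0.011713149928605341 [ 0.5236 -0.4033  0.1053] [-0.62  3.13 12.04] [ 0.618  0.158 -0.04 ]
```

View pics/w28y.png

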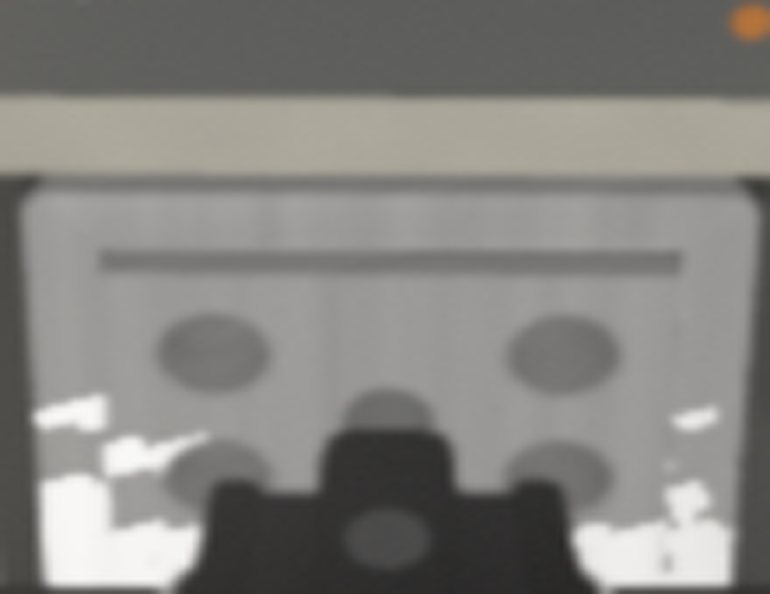

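Request:
{"name": "move_arm", "arguments": {"commands": [[1,-3,0,1,0],[0.4,-3,0,1,0],[0.4,-3,0,1,0],[0.4,-3,0,1,0],[0.4,-8,0,1,0],[0.4,-25,0,1,0],[0.4,-50,0,1,0],[0.4,-60,0,20,0]]}}

```text
time: 29.6
position: [0.5382, -0.4084, 0.1652]
tool_rot: [0.115, 0.698, -0.115, 0.697]
ft_force: [0.3, 0.7, -0.9]
grip_width: 0.0261
```

Request:
{"name": "move_arm", "arguments": {"commands": [[0.4,-15,0,30,0],[0.4,-15,0,60,0],[0.4,-15,0,80,0],[0.4,-15,0,80,0],[0.4,-15,0,80,0]]}}

```text
time: 30.02
position: [0.6159, -0.434, 0.1771]
tool_rot: [0.114, 0.698, -0.114, 0.698]
ft_force: [-0.2, 0.2, 0.4]
grip_width: 0.026
```

Run:
```python
from pose import *
o=robot.get_obs();print(o['time'],o['grip_width'],o['position'].round(4),o['ft_force'].round(2),o['moment'].round(3))
c=snap('wrist','w29.png');b=snap('side','s29.png')
import pickle;pickle.dump((o,c),open('w29.pkl','wb'))
a=cv2.imread('pics/w29.png')
cv2.imwrite('pics/w29y.png',cv2.resize(a[0:260,150:380],None,fx=3,fy=2.3,interpolation=cv2.INTER_CUBIC))
a=cv2.imread('pics/s29.png')
cv2.imwrite('pics/s29y.png',cv2.resize(a[210:300,230:340],None,fx=7,fy=6.5,interpolation=cv2.INTER_CUBIC))
```

```text
30.0167 0.026040538957574348 [ 0.6159 -0.434   0.1771] [-0.22  0.22  0.36] [-0.008 -0.014  0.059]
```

View pics/w29.png

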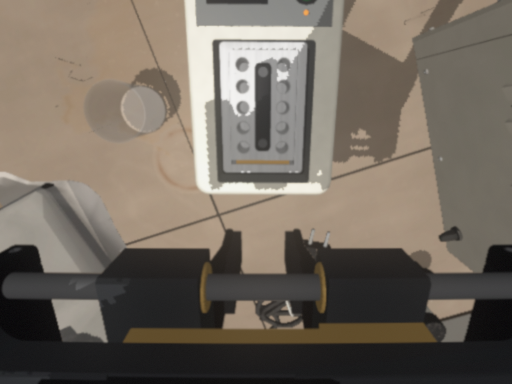

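View pics/s29y.png

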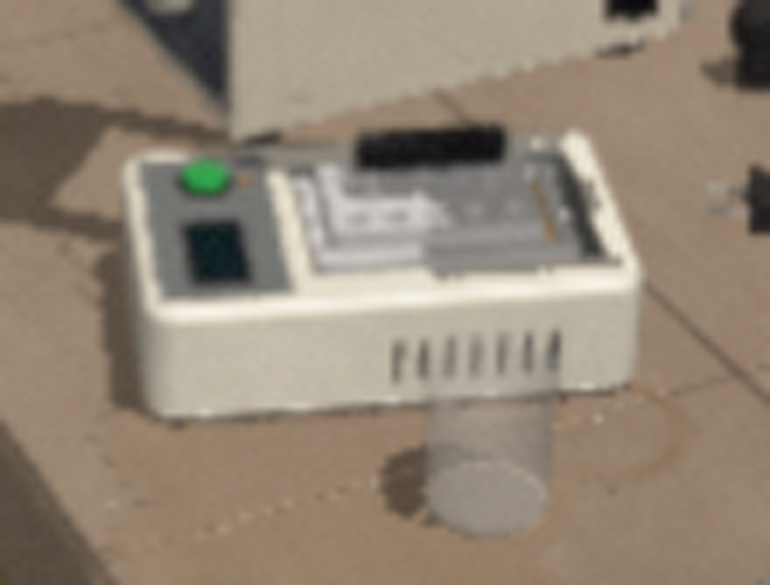

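Run:
```python
from pose import *
import pickle
o,c=pickle.load(open('w29.pkl','rb'));Rt=R.from_quat(o['tool_rot']).as_matrix()
a=cv2.imread('pics/w29.png')
cv2.imwrite('pics/w29z.png',cv2.resize(a[30:190,180:350],None,fx=4.6,fy=3.7,interpolation=cv2.INTER_CUBIC))
T=lambda u,v,z:((atz(c,(u,v),z,o)-o['position'])@Rt*1e3).round(1)
print(T(263,64,.109),T(263,151,.109))
```

```text
[  68.2   -0.9 -108.6] [ 68.1  -0.9 -46.2]
```

View pics/w29z.png

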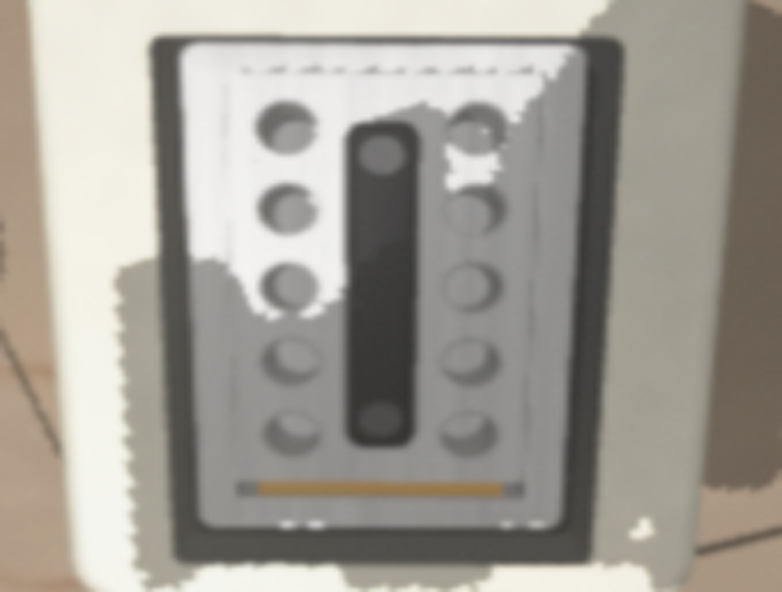

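Request:
{"name": "move_arm", "arguments": {"commands": [[1,0,-1,-20,0],[1,0,-1,-45,0],[1,5,-1,-54,0],[1,15,-1,-54,0],[1,25,-1,-54,0],[1,32,-1,-54,0],[1,36,-1,-54,0],[1,36,-1,-54,0]]}}

```text
time: 30.78
position: [0.5638, -0.4173, 0.1394]
tool_rot: [0.115, 0.699, -0.114, 0.697]
ft_force: [0.1, -1.0, -0.1]
grip_width: 0.0007
```

Request:
{"name": "move_arm", "arguments": {"commands": [[1,2,0,0,0],[1,4,0,0,0],[1,6,0,0,0],[1,7,0,0,0],[1,7,0,0,0]]}}

```text
time: 31.2
position: [0.5641, -0.4177, 0.1344]
tool_rot: [0.114, 0.698, -0.114, 0.698]
ft_force: [-0.4, 0.8, 0.0]
grip_width: 0.0006
```

Request:
{"name": "move_arm", "arguments": {"commands": [[1,1,0,0,0],[1,2,0,0,0],[1,2,0,0,0],[1,2,0,0,0]]}}

```text
time: 31.53
position: [0.564, -0.4178, 0.1325]
tool_rot: [0.114, 0.698, -0.114, 0.698]
ft_force: [-0.2, 0.5, -0.1]
grip_width: 0.0003
```

Request:
{"name": "move_arm", "arguments": {"commands": [[1,1,0,0,0],[1,2,0,0,0],[1,2,0,0,0],[1,2,0,0,0]]}}

```text
time: 31.87
position: [0.564, -0.4177, 0.1304]
tool_rot: [0.114, 0.698, -0.114, 0.698]
ft_force: [-0.9, 0.1, 0.1]
grip_width: 0.0005
```

Run:
```python
from pose import *
c=snap('wrist','w30.png');b=snap('side','s30.png')
a=cv2.imread('pics/s30.png')
cv2.imwrite('pics/s30y.png',cv2.resize(a[180:300,230:350],None,fx=6,fy=5,interpolation=cv2.INTER_CUBIC))
a=cv2.imread('pics/w30.png')
cv2.imwrite('pics/w30y.png',cv2.resize(a[100:330,170:350],None,fx=4,fy=2.6,interpolation=cv2.INTER_CUBIC))
```

```text
(no output)
```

View pics/s30y.png

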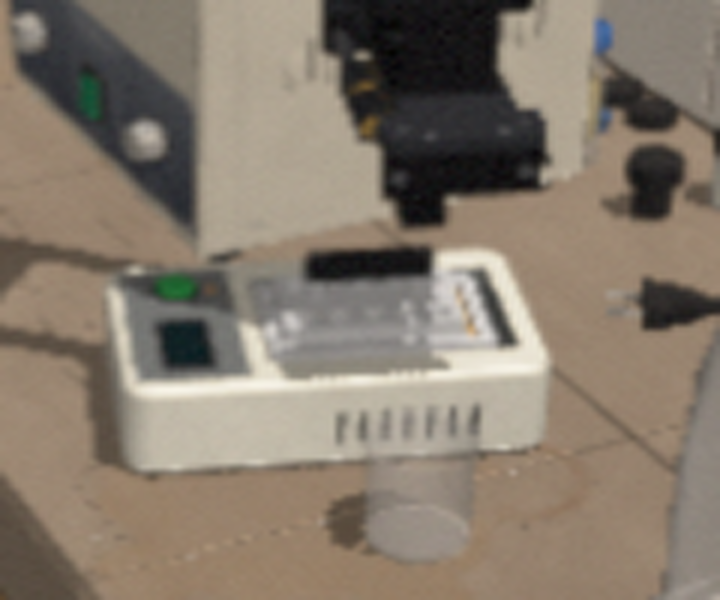

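View pics/w30y.png

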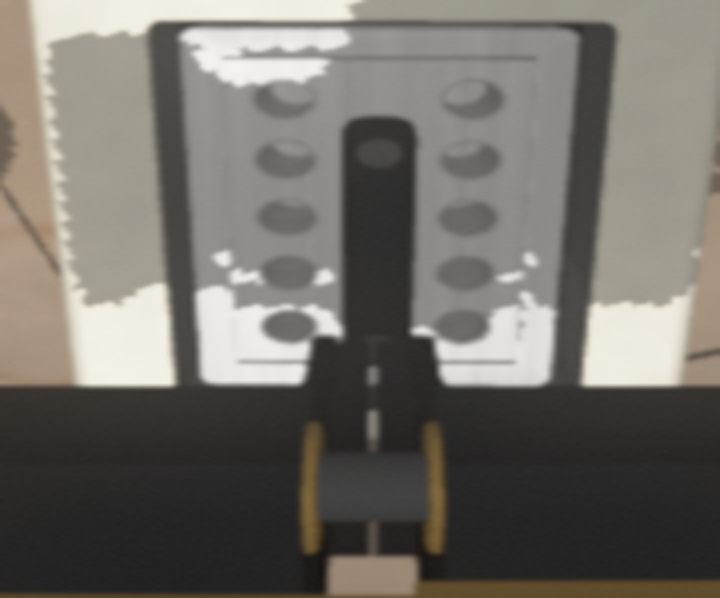

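Run:
```python
from pose import *
o=robot.get_obs();b=robot.camera('side');Rt=R.from_quat(o['tool_rot']).as_matrix()
f=lambda t:proj(b,o['position']+Rt@np.array(t)*1e-3)[0]
z=lambda p:((p-[230,180])*[6,5]).round(0)
print('tip',z(f([25,0,0])),z(f([25,-3,9.5])),z(f([25,-3,-9.5])),'6',z(f([6,0,0])),z(f([0,0,0])))
h=np.array([.948,-.319,0]);W=np.array([.5443,-.4108,0])-h*.003
for X,Z in((-32,.109),(32,.109),(-32,.091),(32,.091),(-32,.115),(32,.115)): print(X,Z,z(proj(b,W+h*X*1e-3+np.array([0,0,Z]))[0]))
```

```text
tip [413. 251.] [433. 253.] [395. 255.] 6 [414. 224.] [415. 215.]
-32 0.109 [301. 253.]
32 0.109 [429. 245.]
-32 0.091 [300. 278.]
32 0.091 [428. 270.]
-32 0.115 [301. 244.]
32 0.115 [430. 236.]
```

Request:
{"name": "move_arm", "arguments": {"commands": [[1,1,0,0,0],[1,2,0,0,0],[1,3,0,0,0],[1,3,0,0,0]]}}

```text
time: 32.35
position: [0.5639, -0.4176, 0.1272]
tool_rot: [0.114, 0.698, -0.114, 0.698]
ft_force: [0.5, -0.2, -1.0]
grip_width: 0.0002
```

Run:
```python
from pose import *
c=robot.camera('wrist');oo={'tool_rot':[0,0,0,1],'position':np.zeros(3)}
for x in(6,15,25):
  for z in(-9.5,0,9.5): print(x,z,((proj(c,np.array([x,0,z])*1e-3,oo)[0]-[170,100])*[4,2.6]).round(0))
```

```text
6 -9.5 [379. 331.]
6 0 [378. 367.]
6 9.5 [378. 403.]
15 -9.5 [378. 316.]
15 0 [378. 351.]
15 9.5 [378. 385.]
25 -9.5 [378. 301.]
25 0 [378. 335.]
25 9.5 [378. 367.]
```

Request:
{"name": "move_arm", "arguments": {"commands": [[1,1,0,0,0],[1,2,0,0,0],[1,3,0,0,0],[1,3,0,0,0]]}}

```text
time: 32.73
position: [0.5639, -0.4177, 0.1242]
tool_rot: [0.114, 0.698, -0.114, 0.698]
ft_force: [-0.8, 0.2, 0.2]
grip_width: 0.0005
```

Request:
{"name": "move_arm", "arguments": {"commands": [[1,1,0,0,0],[1,2,0,0,0],[1,3,0,0,0],[1,3,0,0,0]]}}

```text
time: 33.07
position: [0.5639, -0.4176, 0.1212]
tool_rot: [0.114, 0.698, -0.114, 0.698]
ft_force: [0.2, -0.7, -0.5]
grip_width: 0.0004
```

Run:
```python
from pose import *
b=snap('side','s31.png')
a=cv2.imread('pics/s31.png')
cv2.imwrite('pics/s31y.png',cv2.resize(a[180:300,230:350],None,fx=6,fy=5,interpolation=cv2.INTER_CUBIC))
```

```text
(no output)
```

View pics/s31y.png

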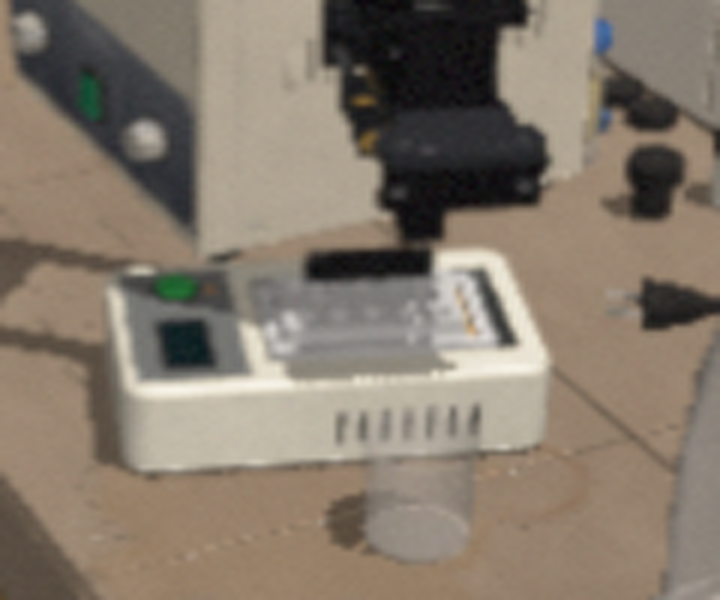

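Request:
{"name": "move_arm", "arguments": {"commands": [[1,2,0,0,0],[1,4,0,0,0],[1,5,0,0,0],[1,6,0,0,0],[1,6,0,0,0]]}}

```text
time: 33.53
position: [0.5639, -0.4176, 0.1151]
tool_rot: [0.114, 0.698, -0.114, 0.698]
ft_force: [0.2, -0.1, -0.5]
grip_width: 0.0004
```

Request:
{"name": "move_arm", "arguments": {"commands": [[1,1,0,0,0],[1,2,0,0,0],[1,3,0,0,0],[1,3,0,0,0]]}}

```text
time: 33.87
position: [0.5639, -0.4177, 0.1122]
tool_rot: [0.114, 0.698, -0.114, 0.698]
ft_force: [0.3, 0.1, -0.1]
grip_width: 0.0007
```

Request:
{"name": "move_arm", "arguments": {"commands": [[1,1,0,0,0],[1,2,0,0,0],[1,2,0,0,0]]}}

```text
time: 34.12
position: [0.5642, -0.4179, 0.1113]
tool_rot: [0.114, 0.698, -0.114, 0.698]
ft_force: [-0.8, 0.7, 3.4]
grip_width: 0.0004
```

Request:
{"name": "move_arm", "arguments": {"commands": [[1,1,0,0,0],[1,2,0,0,0],[1,2,0,0,0]]}}

```text
time: 34.37
position: [0.5643, -0.418, 0.1112]
tool_rot: [0.114, 0.697, -0.115, 0.698]
ft_force: [-2.1, 2.0, 11.7]
grip_width: 0.0003
```

Run:
```python
from pose import *
b=snap('side','s32.png');snap('wrist','w32.png')
a=cv2.imread('pics/s32.png')
cv2.imwrite('pics/s32y.png',cv2.resize(a[180:300,230:350],None,fx=6,fy=5,interpolation=cv2.INTER_CUBIC))
```

```text
(no output)
```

View pics/s32y.png

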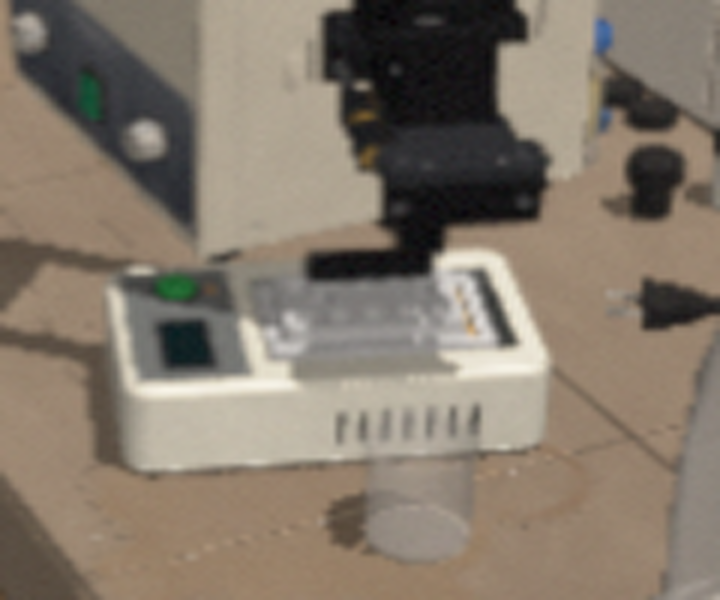

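View pics/w32.png

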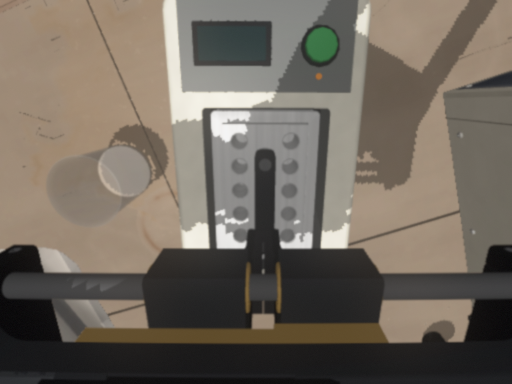

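Request:
{"name": "move_arm", "arguments": {"commands": [[1,-8,0,0,0],[1,-10,0,-15,0],[1,-10,0,-35,0],[1,-10,0,-46,0],[1,-8,0,-46,0],[1,-6,0,-46,0],[1,-5,0,-46,0],[1,-5,0,-46,0]]}}

```text
time: 35.13
position: [0.5212, -0.4035, 0.1131]
tool_rot: [0.114, 0.698, -0.114, 0.698]
ft_force: [-0.6, -0.9, -0.3]
grip_width: 0.0
```

Request:
{"name": "move_arm", "arguments": {"commands": [[1,1,0,0,0],[1,2,0,0,0],[1,2,0,0,0],[1,3,0,0,0],[1,3,0,0,0]]}}

```text
time: 35.55
position: [0.5209, -0.4033, 0.1113]
tool_rot: [0.114, 0.698, -0.114, 0.698]
ft_force: [-0.2, 0.7, 3.7]
grip_width: 0.0006
```

Request:
{"name": "move_arm", "arguments": {"commands": [[1,1,0,0,0],[1,1.5,0,0,0],[1,1.5,0,0,0]]}}

```text
time: 35.8
position: [0.5209, -0.4033, 0.1112]
tool_rot: [0.114, 0.697, -0.115, 0.698]
ft_force: [-1.4, 2.4, 10.6]
grip_width: 0.0006
```

Request:
{"name": "move_arm", "arguments": {"commands": [[1,-10,0,0,0],[1,-30,0,0,0],[1,-40,0,0,0],[1,-40,0,0,0]]}}

```text
time: 36.13
position: [0.5219, -0.4046, 0.1519]
tool_rot: [0.113, 0.696, -0.116, 0.7]
ft_force: [0.4, 0.5, 0.5]
grip_width: 0.0004
```

Run:
```python
from pose import *
o=robot.get_obs();Rt=R.from_quat(o['tool_rot']).as_matrix()
c=snap('wrist','w33.png')
hsv=cv2.cvtColor(c['image'],cv2.COLOR_RGB2HSV)
m=((hsv[...,0]>45)&(hsv[...,0]<85)&(hsv[...,1]>120)&(hsv[...,2]>60)).astype(np.uint8)
n,l,s,ce=cv2.connectedComponentsWithStats(m)
for i in range(1,n):
    if s[i,4]>50: print(s[i],ce[i],'world',atz(c,ce[i],.071,o).round(4),'tool',((atz(c,ce[i],.071,o)-o['position'])@Rt*1e3).round(1))
print(o['time'],o['position'].round(4),o['ft_force'].round(2))
t=robot.camera('top')
hsv=cv2.cvtColor(t['image'],cv2.COLOR_RGB2HSV)
m=((hsv[...,0]>45)&(hsv[...,0]<85)&(hsv[...,1]>120)&(hsv[...,2]>80)).astype(np.uint8)
n,l,s,ce=cv2.connectedComponentsWithStats(m)
for i in range(1,n):
    if s[i,4]>10: print(s[i],ce[i],atz(t,ce[i],.071).round(4))
```

```text
[298 103  24  24 428] [309.86214953 114.61915888] world [ 0.4646 -0.3476  0.071 ] tool [ 80.4  36.  -73. ]
36.1333 [ 0.5219 -0.4046  0.1519] [0.35 0.52 0.47]
```

View pics/w33.png

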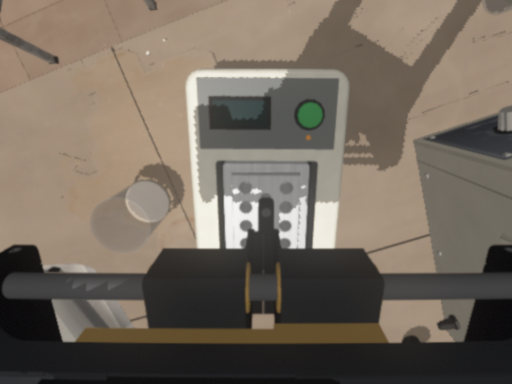

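Request:
{"name": "move_arm", "arguments": {"commands": [[1,0,10,-25,0],[1,0,20,-50,0],[1,0,30,-70,0],[1,0,32,-74,0],[1,20,32,-74,0],[1,45,32,-74,0],[1,65,32,-74,0],[1,70,32,-74,0]]}}

```text
time: 36.9
position: [0.4593, -0.3479, 0.0755]
tool_rot: [0.116, 0.699, -0.113, 0.696]
ft_force: [0.6, 0.6, -0.5]
grip_width: 0.0006
```

Run:
```python
from pose import *
o=robot.get_obs();print(o['time'],o['position'].round(4),o['ft_force'].round(2))
b=snap('side','s34.png');snap('wrist','w34.png')
a=cv2.imread('pics/s34.png')
cv2.imwrite('pics/s34y.png',cv2.resize(a[180:300,210:330],None,fx=6,fy=5,interpolation=cv2.INTER_CUBIC))
```

```text
36.9 [ 0.4593 -0.3479  0.0755] [ 0.58  0.6  -0.47]
```

View pics/s34y.png

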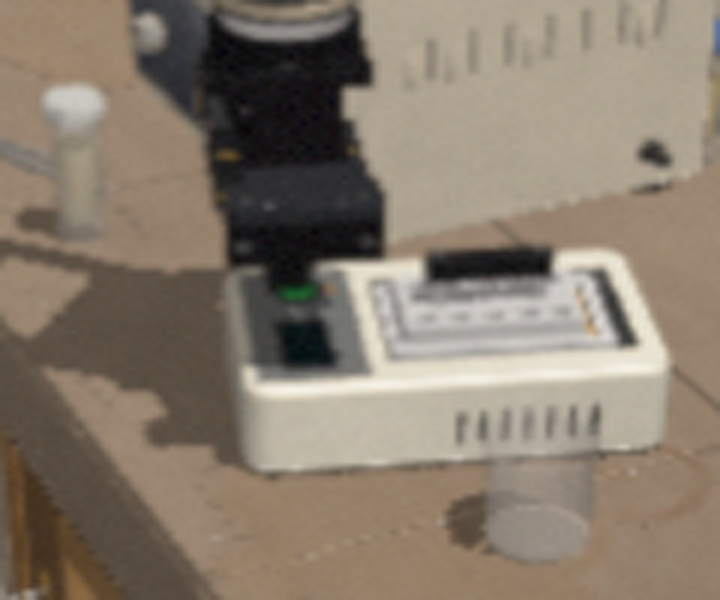

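View pics/w34.png

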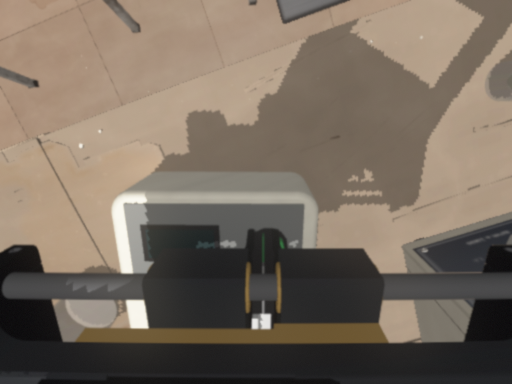

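Request:
{"name": "move_arm", "arguments": {"commands": [[1,0,1,4,0],[1,0.5,1,4,0],[1,1,1,4,0],[1,1.5,1,4,0],[1,1.5,1,4,0]]}}

```text
time: 37.42
position: [0.4649, -0.3497, 0.0782]
tool_rot: [0.114, 0.697, -0.115, 0.698]
ft_force: [0.0, -0.0, 0.6]
grip_width: 0.0006
```

Request:
{"name": "move_arm", "arguments": {"commands": [[1,0.5,0,0,0],[1,1,0,0,0],[1,1,0,0,0]]}}

```text
time: 37.67
position: [0.4646, -0.3495, 0.0766]
tool_rot: [0.114, 0.698, -0.114, 0.698]
ft_force: [0.9, -0.3, -0.3]
grip_width: -0.0001
```

Not yet touching (0.0766). Creep on.

Request:
{"name": "move_arm", "arguments": {"commands": [[1,0.5,0,0,0],[1,1,0,0,0],[1,1.5,0,0,0],[1,1.5,0,0,0]]}}

```text
time: 38.0
position: [0.4645, -0.3494, 0.0748]
tool_rot: [0.114, 0.698, -0.114, 0.698]
ft_force: [-0.2, -0.6, -0.1]
grip_width: 0.0003
```

Request:
{"name": "move_arm", "arguments": {"commands": [[1,0.5,0,0,0],[1,1,0,0,0],[1,1,0,0,0]]}}

```text
time: 38.25
position: [0.4646, -0.3494, 0.0739]
tool_rot: [0.114, 0.698, -0.114, 0.698]
ft_force: [-0.0, -0.8, 0.3]
grip_width: 0.0006
```

Request:
{"name": "move_arm", "arguments": {"commands": [[1,0.5,0,0,0],[1,1,0,0,0],[1,1,0,0,0]]}}

```text
time: 38.5
position: [0.4647, -0.3495, 0.0731]
tool_rot: [0.114, 0.698, -0.114, 0.698]
ft_force: [-0.2, 0.1, 1.5]
grip_width: -0.0001
```

Request:
{"name": "move_arm", "arguments": {"commands": [[1,1,0,0,0],[1,2,0,0,0],[1,3,0,0,0],[1,4,0,0,0],[1,5,0,0,0],[1,5,0,0,0],[1,5,0,0,0]]}}

```text
time: 39.08
position: [0.4647, -0.3496, 0.0692]
tool_rot: [0.114, 0.698, -0.114, 0.698]
ft_force: [-1.8, 1.5, 11.1]
grip_width: 0.0007
```

Request:
{"name": "move_arm", "arguments": {"commands": [[1,-5,0,0,0],[1,-15,0,0,0],[1,-40,0,0,0],[1,-70,0,0,0],[1,-90,0,0,0],[1,-100,0,0,0],[1,-100,0,0,0]]}}

```text
time: 39.67
position: [0.4658, -0.3507, 0.1706]
tool_rot: [0.113, 0.696, -0.116, 0.699]
ft_force: [0.2, -0.4, -0.8]
grip_width: 0.0009
```

Run:
```python
from pose import *
o=robot.get_obs();print(o['time'],o['position'].round(4),o['ft_force'].round(2))
b=snap('side','s40.png');snap('wrist','w40.png')
a=cv2.imread('pics/s40.png')
cv2.imwrite('pics/s40y.png',cv2.resize(a[160:310,150:350],None,fx=4,fy=4,interpolation=cv2.INTER_CUBIC))
```

```text
39.6667 [ 0.4658 -0.3507  0.1706] [ 0.17 -0.45 -0.76]
```

View pics/s40y.png

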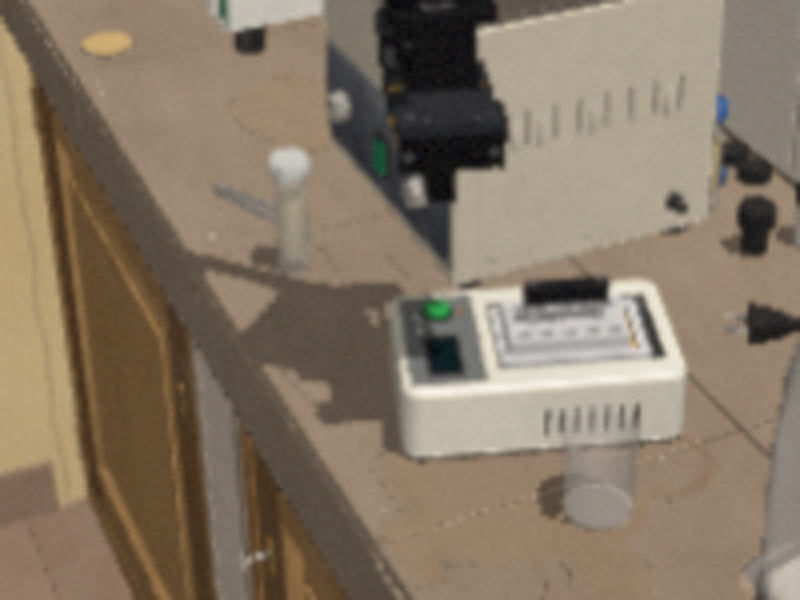

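The side view shows the block seated flat in the heater at about (565, 315). The key is back up at (438, 310), the tube, beaker and dish are standing where they were, and the arm is clear of everything. I'm handing in.

```bash
python3 -c "
from rig import robot
print(robot.hand_in())"
```

```text
the job is handed in; nothing more can be done
None
```

The block is seated flat on the floor of the well and let go. I then pressed the start key fully down and let it spring back, and handed the job in at about 39.7 s. No verdict was reported.

**How it went in:**
- I gripped the bar near one end, levered the block to about 12° on the bench, and carried it over.
- The grip slipped a little on the first trip, so I set the block down behind the heater and gripped it again.
- I felt for the side walls. Three entries touched a rim or the plate, with up to about 16 N vertical and 8 N sideways on the wrist. I backed off each time and corrected the sideways position, or the tilt.
- The first full push tipped the block too steeply, to 14°, so I reset it to about 7.5°.
- The second push sent the plate back with about 10 N, and I lowered and rocked the block home. The final press was about 16 N.

**Last checks:**
- **Block flat:** light presses of about 12 N on both ends of the bar stopped hard at the same height, 0.1112 m at the TCP.
- **Block home:** key contact at about 0.0733 m implies the bar top is at 109 mm, which matches the home position.
- **Key:** it travelled about 4 mm and bottomed at 11 N. The last side picture shows it back up.
- **Bystanders:** the tube, beaker, dish and forceps look unmoved in that picture; I did not measure their positions at the end.

**Disagreement:** the fingertips, when closed, touched about 2 mm ahead of the TCP rather than the stated 25 mm. The press and key heights therefore rest on comparing the two contacts, not on the stated length.

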